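Change over the tube racks in the UV drawer and switch it on

TASK

Pull open the ajar drawer of the UV cabinet, take out the white rack left from the last round and lay it flat in the steel tray, then lay every empty used (coloured) tube rack flat on the drawer's floor, on any side but none on top of or leaning on another. Slide the drawer fully shut and, only once it is shut, turn the switch knob on the cabinet's top clockwise until it clicks over to on. The rack that holds sample tubes must stay out, standing where it is, and the beaker and the pipette are to be left alone.

Things in the scene. Friction and masses are not known exactly. Their poses are not given: they have to be found in the camera images.
- uv_cab: white bench-top UV decontamination cabinet, bolted down, 360 mm wide (y), 220 mm deep (x), 115 mm high, with one drawer in its front; origin at the centre of its underside on the bench, x pointing from its front to its back, z up
- uv_drawer (a joint): how far the cabinet's drawer is pulled out, in m: 0 fully shut, 0.14 the stop; it slides towards the cabinet's -x against about 2 N of friction and stays where it is left; starts ajar
- drawer_floor (a point): centre of the drawer's inner floor, 20 mm above the bench, moving with the drawer; axes as the cabinet's. Inside: x +-81 mm (front panel at -81), y +-160 mm; steel side and back walls 6 mm thick, 40 mm high. Front panel 15 mm thick, its top 88 mm above the floor. Pulled out fully, x from -81 to +59 mm is clear of the roof; under the roof there are 55 mm of height
- drawer_handle (a point): middle of the drawer's steel bar handle, moving with the drawer: a round bar 12 mm thick and 140 mm long along the cabinet's y, 40 mm (bar centre) in front of the front panel, 87 mm above the bench, held by a short stem 64 mm to either side of the middle
- uv_knob (a joint): angle of the rotary switch in rad: 0 off, 1.05 (60 degrees) on; grows clockwise seen from above. Click spring: it takes about 0.16 N m at first, fading to nothing at 0.52, beyond which it snaps on to 1.05 by itself; let go short of that it springs back to 0
- knob_grip (a point): on the axis of the black switch knob on the cabinet's top, 24 mm above that top, at the height to grip; turns with the knob: x along the grip bar, white pointer end at -x. The bar is 40 mm long, 12 mm wide and reaches from 10 to 34 mm above the cabinet's top, over a round skirt 42 mm across; nothing else stands on that top
- rack1: an empty, used two-row tube rack, a solid plastic bar 85 x 36 x 36 mm with ten dark wells in its top (blue); origin at its centre, x along the 85 mm length, z towards the wells; about 60 g; absent in some runs
- rack2: an empty, used two-row tube rack, a solid plastic bar 85 x 36 x 36 mm with ten dark wells in its top (blue); origin at its centre, x along the 85 mm length, z towards the wells; about 60 g; absent in some runs
- rack3: an empty, used two-row tube rack, a solid plastic bar 85 x 36 x 36 mm with ten dark wells in its top (orange); origin at its centre, x along the 85 mm length, z towards the wells; about 60 g; absent in some runs
- rack4: an empty, used two-row tube rack, a solid plastic bar 85 x 36 x 36 mm with ten dark wells in its top (green); origin at its centre, x along the 85 mm length, z towards the wells; about 60 g; absent in some runs
- rack5: an empty, used two-row tube rack, a solid plastic bar 85 x 36 x 36 mm with ten dark wells in its top (blue); origin at its centre, x along the 85 mm length, z towards the wells; about 60 g; absent in some runs
- clean_rack: a white rack of the same shape and size as the used ones (85 x 36 x 36 mm), decontaminated in the last round; lies in the drawer at the start, lengthwise along the drawer's x; origin at its centre, x along its length
- clean_tray_in (a point): centre of the floor (4 mm above the bench) of a shallow steel tray fixed on the bench, 130 x 96 mm outside, x along the 130 mm, with a rim 4 mm thick and 12 mm high over the bench
- sample_rack: a blue rack of the same size but holding eight sample tubes with yellow and red caps that stand 13 mm above its top; origin at the rack's centre, x along its length; stays on the bench where it is
- beaker: empty glass beaker, 68 mm across, 88 mm high, origin under its centre; not part of the job
- pipette: white and blue pipette lying on the bench, about 270 mm long, along its x; not part of the job

How it is judged:
By the outcome, as a careful person would: the job done as asked, in the order asked, and still so for the second after the job is handed in, with the robot touching nothing.
Of rack1, rack2, rack3, rack4, rack5 only 3 to 5 are there at a start; the rules pass over those that are not, and their reading is None.
At some moment in a run one of rack1, rack2, rack3, rack4, rack5 may be knocked a few centimetres aside while the robot is not near it.
Once in a run the grip may slacken for a moment while it holds something.
It also fails if it takes over 210 s, if anything falls off the work surface, if the arm or the gripper's body presses on something with over 40 N, if the wrist force passes 120 N, or if a joint passes its speed limit or range.

ROBOT

A 6-joint arm with a two-finger parallel gripper is mounted at the origin on the work surface. World frame = base frame: x ahead of the robot, y to its left, z up, the work surface at z = 0. Lengths are in m, angles in rad, forces in N, time in s.
With the tool pointing down it reaches from about 0.4 to 0.825 m from the base axis. Payload 7 kg.
Tool frame: the origin (TCP) lies midway between the tips of the shut fingers; the grasp point (between the pads) lies 19 mm behind it; z points along the fingers, x is the direction in which the jaws open and shut, and the axes are right-handed (so a half turn about z gives the same grasp; the last joint's range is limited). The gripper opens to 88 mm and grips with 3 to 60 N. Pads are 19 mm wide; open, the fingers measure 130 mm over their backs; the gripper's body (78 mm by 193 mm) begins 47 mm behind the grasp point.
Start: joints at [1.548, 0.359, 0.012, 0, -1.224, -0.288], TCP at [0.206, 0.643, 0.227] pointing down, gripper open.
Joint ranges: [-3.07, 3.07], [-1.43, 2.12], [-1.02, 1.25], [-3.03, 1.67], [-3.05, -0], [-3.03, 3.03]. Speed limits (rad/s): [2.39, 2.39, 3.01, 3.14, 3.14, 3.14].

INTERFACE

Orientations are given as [roll, pitch, yaw] about the fixed x, y, z axes, in that order (R = Rz(yaw) Ry(pitch) Rx(roll)).
In Python, from station import status, eyes, workorder gives the robot as it stands.
- The arm moves only by the shell command python3 -m jog 'ROWS' [OPENING] [FORCE]. ROWS is JSON, a list of rows, each a list of 6 numbers: the shift along the world's x, y, z in mm, then the turn, a rotation vector about the world's x, y, z in rad. A call has 1 to 12 rows; each row shifts and turns the pose as measured when the row begins; what a row does not reach is not made up. A row lasts 1/10 s, in which the tool goes at most 50 mm and 8.59 degrees, less where a joint would pass 70% of its speed; a pose out of reach is approached as far as the arm can. A call with a gripper value outside its range is refused whole. OPENING is the opening, from 0 (shut) to 1 (fully open), set as the call begins (- or left out, the last holds). The fingers move at their own pace and stop on an object; FORCE is the grip in N (left out, the last holds). Time passes only in rows, so rows that do not move let the fingers close. It gives the time, the measured TCP pose, the force and the opening at its end, in the units of the state.
- status.get_state(): the state, without advancing time (a new reading comes with each control period).
- eyes.grab_frame(name): name is "scene" or "top" or "wrist"; returns the picture (480x640x3 uint8, blue, green, red); there is no depth.
- eyes.calibration(name): a dict with "camera_matrix" (3x3 intrinsics, pixels), "cam_to_world" (4x4, takes a point from camera to world coordinates); the wrist camera has in their place "hand_eye" (4x4, takes a point from camera to tool coordinates, whose origin is the TCP and whose axes are the tool frame's). Camera axes: x right, y up, looking along -z (the intrinsics and any distortion apply to the point x, -y, -z); pixel columns grow to the right and rows downward; lengths in m; the calibration is good to about 2 mm. A picture is of the moment at which its call begins: read the wrist's pose just before it. calibration takes no time and is no camera call.
- workorder.job_done(): hands the job in, once; it reports no verdict.
The state is a dict: "t": time; "q": joint angles; "qd": joint speeds; "joint_efforts": joint torques, N m; "eef_pos": TCP position; "ee_rot": TCP orientation; "force": force on the tool from outside, world axes, zero at the start; "moment": the same for the moment, N m; "width": finger opening in m.
Only numpy, scipy, OpenCV 4.12 (cv2) and the standard library are available. Lean on these libraries where they do the work, as an engineer would, in place of code of your own. Each camera call takes 0.05 s, during which the arm holds its last target. There are 200 camera calls.

## Working session

There is one attempt and no reset: what is moved stays moved. The work goes in short steps, Python scripts to look and compute and a shell command to move; the robot and the scene stay as the last step left them, time stands still between calls to the robot, and variables do not carry over. Pictures are saved under pics/ and viewed, about 12 in all and at most 16, crops included, and the job is handed in when it is done.

```bash
ls; mkdir -p pics
python3 - <<'E'
from station import status, eyes
import cv2,json
s=status.get_state();print({k:(s[k]) for k in ('t','eef_pos','ee_rot','width','force')})
for n in ('scene','top'):
    cv2.imwrite(f'pics/{n}0.png',eyes.grab_frame(n)); c=eyes.calibration(n);print(n,c)
print(eyes.calibration('wrist'))
E
```

```text
pics
{'t': 0.0, 'eef_pos': array([0.20630981, 0.64220457, 0.22561329]), 'ee_rot': array([-3.14144675e+00, -1.64235249e-03, -1.88172740e+00]), 'width': 0.08764769154123626, 'force': array([ 0.03904343, -1.15894111, -0.09495488])}
scene {'camera_matrix': array([[524.55837995,   0.        , 322.14499003],
       [  0.        , 524.55837995, 239.68861751],
       [  0.        ,   0.        ,   1.        ]]), 'cam_to_world': array([[-8.74759309e-01, -3.14303741e-01,  3.68794400e-01,
         1.06901199e+00],
       [ 4.84557685e-01, -5.67455350e-01,  6.65731384e-01,
         8.52656523e-01],
       [ 3.24909639e-05,  7.61056887e-01,  6.48685143e-01,
         1.00039258e+00],
       [ 0.00000000e+00,  0.00000000e+00,  0.00000000e+00,
         1.00000000e+00]])}
top {'camera_matrix': array([[552.99336381,   0.        , 331.21712085],
       [  0.        , 552.99336381, 235.72066194],
       [  0.        ,   0.        ,   1.        ]]), 'cam_to_world': array([[-2.43813467e-02,  9.97368889e-01, -6.82704134e-02,
         4.79412132e-01],
       [-9.99701346e-01, -2.44380440e-02,  4.69139671e-06,
        -4.37139569e-02],
       [-1.66371631e-03,  6.82501385e-02,  9.97666854e-01,
         1.48249494e+00],
       [ 0.00000000e+00,  0.00000000e+00,  0.00000000e+00,
         1.00000000e+00]])}
{'camera_matrix': array([[343.94101323,   0.        , 318.57844523],
       [  0.        , 343.94101323, 242.55669994],
       [  0.        ,   0.        ,   1.        ]]), 'hand_eye': array([[ 9.99998813e-01,  1.53918004e-03,  6.61095169e-05,
        -4.56565591e-04],
       [ 1.49657611e-03, -9.60343821e-01, -2.78814466e-01,
        -7.48940504e-02],
       [-3.65657796e-04,  2.78814234e-01, -9.60344984e-01,
        -1.58502741e-01],
       [ 0.00000000e+00,  0.00000000e+00,  0.00000000e+00,
         1.00000000e+00]])}
```

View pics/top0.png

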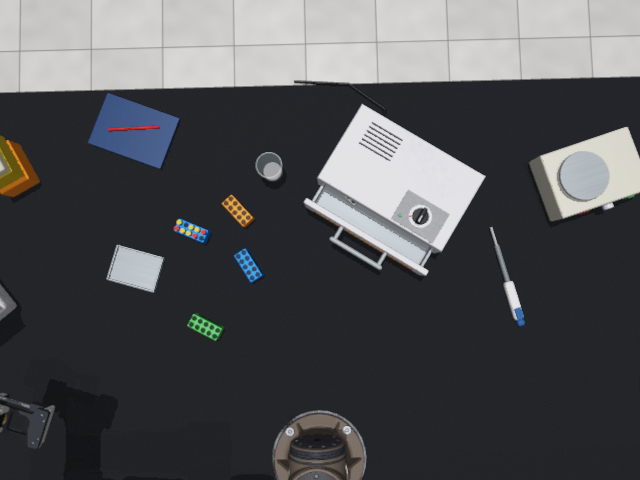

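View pics/scene0.png

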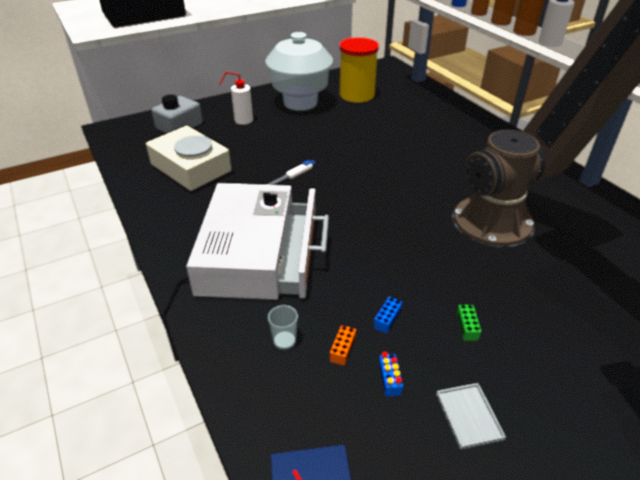

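Top view: orange rack (237,211), blue (248,265), green (205,327), sample rack with caps (191,231), tray (135,268), beaker (269,166), cabinet with the knob at (420,215) and handle middle at (356,252). Next I measure them.

```bash
cat > h.py <<'E'
import numpy as np,cv2
from scipy.spatial.transform import Rotation as R
from station import status, eyes
def cam(n):
    c=eyes.calibration(n);K=c['camera_matrix']
    if n=='wrist':
        s=status.get_state();T=np.eye(4);T[:3,:3]=R.from_euler('xyz',s['ee_rot']).as_matrix();T[:3,3]=s['eef_pos'];return K,T@c['hand_eye']
    return K,c['cam_to_world']
def ray(C,p):
    K,T=C;d=np.linalg.solve(K,[p[0],p[1],1]);return T[:3,3],T[:3,:3]@(d*[1,-1,-1])
def pt(C,p,z):
    o,d=ray(C,p);return o+d*(z-o[2])/d[2]
def px(C,P):
    K,T=C;v=T[:3,:3].T@(np.array(P)-T[:3,3]);v=K@(v*[1,-1,-1]);return v[:2]/v[2]
HS={'orange':((5,150,90),(18,255,255)),'green':((45,120,50),(75,255,255)),'blue':((98,150,90),(115,255,255))}
def blobs(im,col,amin=150):
    m=cv2.inRange(cv2.cvtColor(im,cv2.COLOR_BGR2HSV),*HS[col]);m=cv2.morphologyEx(m,cv2.MORPH_CLOSE,np.ones((7,7)))
    cs=cv2.findContours(m,cv2.RETR_EXTERNAL,cv2.CHAIN_APPROX_NONE)[0]
    return [c for c in cs if cv2.contourArea(c)>amin]
def rect(C,c,z):
    w=np.array([pt(C,p,z)[:2] for p in c[:,0]],np.float32)*1000
    (x,y),(a,b),t=cv2.minAreaRect(w)
    if a<b:a,b,t=b,a,t+90
    return np.round([x,y,a,b,(t+90)%180-90])
def show(n,name,crop=None,s=1):
    C=cam(n);im=eyes.grab_frame(n);o=im if crop is None else im[crop[1]:crop[3],crop[0]:crop[2]]
    cv2.imwrite(f'pics/{name}.png',cv2.resize(o,None,fx=s,fy=s,interpolation=cv2.INTER_CUBIC));return C,im
E
python3 - <<'E'
from h import *
C=cam('top');im=cv2.imread('pics/top0.png')
for k in HS:
    for c in blobs(im,k,120): print(k,cv2.minAreaRect(c)[0],rect(C,c,.03))
for p in [(363,105),(485,178),(441,251)]: print('cab',pt(C,p,.115)*1000)
print('knob',pt(C,(420,215),.149)*1000)
for p in [(332,238),(381,266)]: print('handle',pt(C,p,.093)*1000)
for p in [(305,203),(427,271)]: print('panel front',pt(C,p,.108)*1000)
for p in [(117,245),(163,258),(154,291),(107,278)]: print('tray',pt(C,p,.012)*1000)
print('beaker',pt(C,(269,166),.05)*1000)
cv2.imwrite('pics/a.png',cv2.resize(im[90:340,290:500],None,fx=2.4,fy=2.4,interpolation=cv2.INTER_CUBIC))
E
```

```text
orange (237.25399780273438, 210.65016174316406) [651. 203.  90.  38.  42.]
orange (21.357458114624023, 169.44989013671875) [777. 775. 148. 101.  -6.]
green (205.03338623046875, 326.3973388671875) [350. 291.  91.  42.  62.]
blue (247.60113525390625, 265.06182861328125) [507. 177.  87.  39.  31.]
blue (191.86119079589844, 230.7047119140625) [601. 323.  91.  39.  66.]
cab [ 901.00849347 -131.81088205  115.        ]
cab [ 707.91648489 -430.86622086  115.        ]
cab [ 528.47343807 -314.22921179  115.        ]
knob [ 615.69520627 -259.96929234  149.        ]
handle [568.69637418 -45.55081419  93.        ]
handle [ 495.31690777 -166.72110775   93.        ]
panel front [657.09940039  19.84667614 108.        ]
panel front [ 479.98560609 -279.03649279  108.        ]
tray [569.24627124 527.39500284  12.        ]
tray [531.62592501 404.94889533  12.        ]
tray [444.82038498 429.1078678   12.        ]
tray [482.2026086 553.7559768  12.       ]
beaker [764.44154372 114.75003726  50.        ]
```

View pics/a.png

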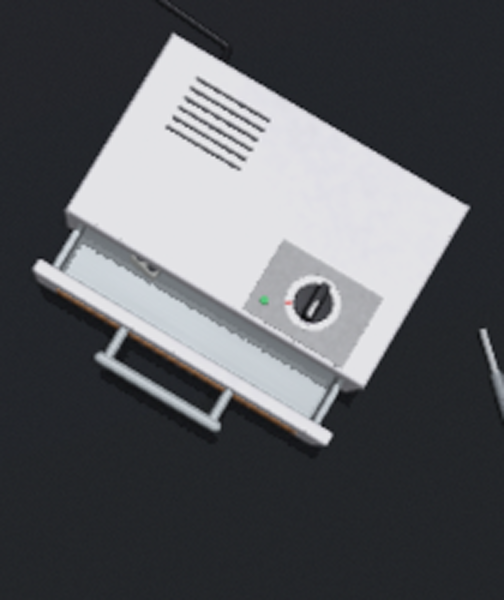

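Crop: the drawer is ajar with a sliver of the white rack at crop (148,265), near the roof edge. Cabinet yaw is about -32°, handle middle near (532,-106), drawer about 52 mm open. I'll swing over to the handle.

```bash
python3 -m jog '[[18,-42,3,0,0,-0.1],[18,-42,3,0,0,-0.1],[18,-42,3,0,0,-0.1],[18,-42,3,0,0,-0.1],[18,-42,3,0,0,-0.1],[18,-42,3,0,0,-0.1],[18,-42,3,0,0,-0.1],[18,-42,3,0,0,-0.1],[18,-42,0,0,0,-0.1],[18,-42,0,0,0,-0.1],[18,-42,0,0,0,-0.1],[18,-42,0,0,0,-0.1]]' 0.38 30; python3 -m jog '[[18,-42,0,0,0,-0.1],[18,-42,0,0,0,-0.1],[18,-42,0,0,0,-0.1],[18,-42,0,0,0,-0.1],[0,0,0,0,0,0],[0,0,0,0,0,0]]'
```

```text
t: 1.3
eef_pos: [0.4226, 0.1203, 0.2445]
ee_rot: [-3.14, -0.008, -3.12]
force: [1.2, 0.3, 1.1]
width: 0.0334
t: 1.9
eef_pos: [0.4958, -0.0612, 0.2436]
ee_rot: [-3.139, -0.009, 2.735]
force: [-0.3, 0.7, -0.7]
width: 0.0332
```

```bash
python3 -m jog '[[0,0,0,0,0,-0.145],[18,-22,0,0,0,0],[18,-23,0,0,0,0],[0,0,0,0,0,0]]'
python3 - <<'E'
from h import *
C,im=show('wrist','w1')
for p in [(532,-106),(568,-52),(498,-160)]: print(px(C,np.array([*p,87])/1000))
E
```

```text
t: 2.3
eef_pos: [0.5316, -0.1039, 0.2433]
ee_rot: [-3.14, -0.01, 2.59]
force: [-1.0, 1.3, -0.2]
width: 0.0332
[314.93306917 224.58660573]
[312.82805295 288.45391731]
[315.36862031 154.44174342]
```

View pics/w1.png

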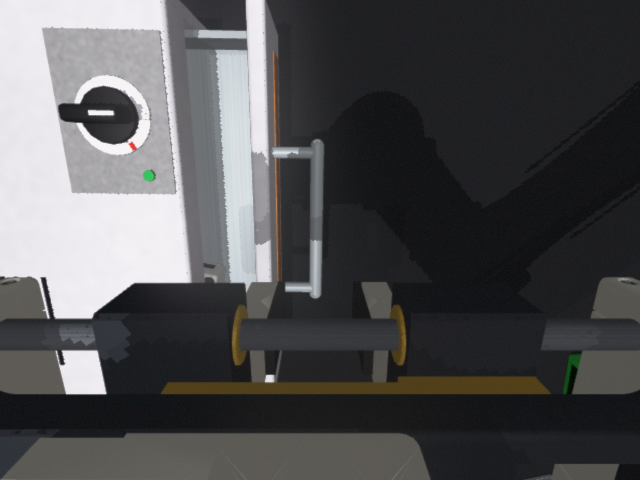

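Handle bar runs vertically at column 318 (ends at rows 143 and 297), within 3 px of prediction; the fingers straddle it. The knob is at (105,115) with its white pointer visible.

```bash
python3 - <<'E'
from h import *
C=cam('wrist');a=pt(C,(318,150),.087);b=pt(C,(318,290),.087);print(a,b,(a+b)/2,np.degrees(np.arctan2(*(b-a)[1::-1])))
k=pt(C,(107,115),.135);print('knob',k, pt(C,(95,112),.149),pt(C,(62,112),.149),pt(C,(132,113),.149))
E
python3 -m jog '[[0,0,-43,0,0,0],[0,0,-43,0,0,0],[0,0,-30,0,0,0],[0,0,0,0,0,0]]' 0.30
```

```text
[ 0.49313249 -0.16114535  0.087     ] [ 0.56366164 -0.04700497  0.087     ] [ 0.52839706 -0.10407516  0.087     ] 58.287424348676936
knob [ 0.61038724 -0.26335755  0.135     ] [ 0.60987783 -0.26408339  0.149     ] [ 0.62899757 -0.2758625   0.149     ] [ 0.5888179  -0.25035232  0.149     ]
t: 2.75
eef_pos: [0.5295, -0.0981, 0.1263]
ee_rot: [3.14, -0.007, 2.597]
force: [0.2, -0.1, 0.1]
width: 0.0262
```

```bash
python3 -m jog '[[0,-4,-28,0,0,-0.01],[0,-1,-28,0,0,0],[0,0,0,0,0,0]]'; python3 -m jog '[[0,0,0,0,0,0],[0,0,0,0,0,0],[0,0,0,0,0,0],[0,0,0,0,0,0]]' 0 40
```

```text
t: 3.05
eef_pos: [0.5313, -0.1001, 0.0737]
ee_rot: [3.138, -0.003, 2.593]
force: [-0.4, -0.0, 0.6]
width: 0.0263
t: 3.45
eef_pos: [0.5332, -0.0983, 0.0786]
ee_rot: [3.134, 0.001, 2.595]
force: [3.0, -1.0, -15.5]
width: 0.0108
```

```bash
python3 -m jog '[[-10,6.2,0,0,0,0],[-12,7.4,0,0,0,0],[-12,7.4,0,0,0,0],[-12,7.4,0,0,0,0],[-12,7.4,0,0,0,0],[-8,5,0,0,0,0],[-6,3.7,0,0,0,0],[0,0,0,0,0,0]]'
```

```text
t: 4.25
eef_pos: [0.4663, -0.0531, 0.0807]
ee_rot: [3.127, 0.021, 2.6]
force: [0.0, 4.5, -11.6]
width: 0.0104
```

```bash
python3 -m jog '[[-6,3.7,0,0,0,0],[-5,3,0,0,0,0],[0,0,0,0,0,0]]';python3 -m jog '[[-5,3,0,0,0,0],[0,0,0,0,0,0]]'
```

```text
t: 4.55
eef_pos: [0.4676, -0.0515, 0.0826]
ee_rot: [3.124, 0.045, 2.607]
force: [-0.4, 6.1, -11.0]
width: 0.0108
t: 4.75
eef_pos: [0.4677, -0.0509, 0.0832]
ee_rot: [3.123, 0.055, 2.609]
force: [0.4, 6.2, -9.7]
width: 0.0111
```

```bash
python3 -m jog '[[0,0,0,0,0,0],[0,0,0,0,0,0],[0,0,20,0,0,0],[0,0,40,0,0,0],[0,0,40,0,0,-0.14],[0,0,40,0,0,-0.14],[0,0,40,0,0,-0.14],[0,0,0,0,0,-0.14],[20,-14,0,0,0,-0.14],[20,-14,0,0,0,-0.14],[20,-14,0,0,0,-0.14],[20,-14,0,0,0,-0.14]]' 0.3;python3 -m jog '[[10,-8,0,0,0,-0.14],[0,0,0,0,0,-0.14],[0,0,0,0,0,-0.14],[0,0,0,0,0,0],[0,0,0,0,0,0]]' 0.55
python3 - <<'E'
from h import *
show('wrist','w2');print(status.get_state()['q'])
show('top','t2')
E
```

```text
t: 5.95
eef_pos: [0.5416, -0.1076, 0.2838]
ee_rot: [3.111, 0.053, 1.458]
force: [0.3, 0.0, 0.6]
width: 0.0265
t: 6.45
eef_pos: [0.5517, -0.1169, 0.2864]
ee_rot: [3.111, 0.055, 1.022]
force: [-0.0, 0.1, -0.1]
width: 0.0476
[ 0.18175221  0.13614386 -0.17716891  0.06462123 -1.27150237 -2.32057861]
```

View pics/w2.png

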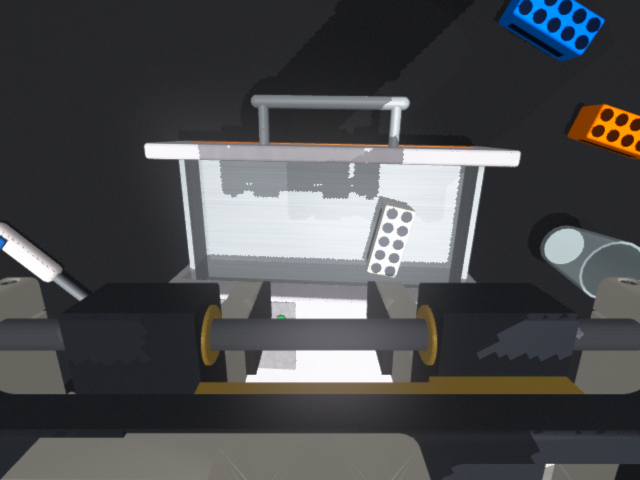

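View pics/t2.png

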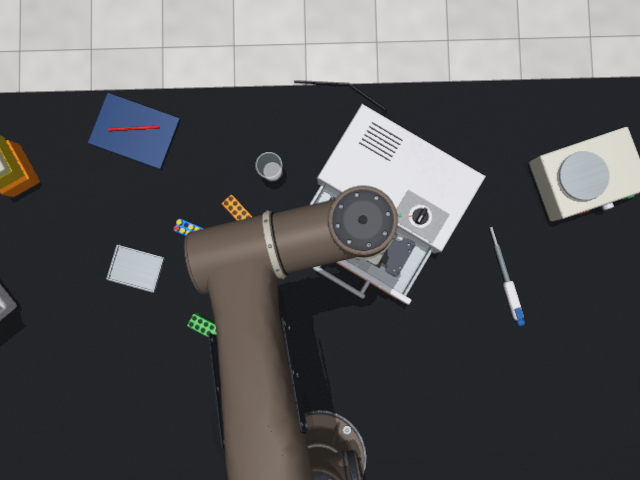

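Wrist view: drawer is out, white rack lies at (390,240) in the image, slightly skewed, well clear of the front panel; its end is near the roof edge (row ~280).

```bash
cat >> h.py <<'E'
def go(x,y,z,yaw):
    s=status.get_state();D=R.from_euler('xyz',[np.pi,0,np.radians(yaw)]);rv=(D*R.from_euler('xyz',s['ee_rot']).inv()).as_rotvec()
    print('delta mm',np.round(np.array([x,y,z])-np.array(s['eef_pos'])*1000,1),'rot',np.round(rv,3))
E
python3 - <<'E'
from h import *
C=cam('wrist')
for p in [(388,205),(414,210),(397,276),(368,270)]: print('rack',np.round(pt(C,p,.056)*1000,1))
c=np.mean([pt(C,p,.056) for p in [(388,205),(414,210),(397,276),(368,270)]],0);print(c)
a,b=pt(C,(166,160),.108),pt(C,(500,166),.108);print('panel inner top',a,b,np.degrees(np.arctan2(*(b-a)[1::-1])))
print('handle',pt(C,(262,102),.087),pt(C,(398,104),.087))
print('wallR',pt(C,(482,168),.06),pt(C,(465,277),.06),'L',pt(C,(184,160),.06),pt(C,(191,275),.06))
E
```

```text
rack [585.3 -60.2  56. ]
rack [605.3 -37.9  56. ]
rack [667.5 -91.8  56. ]
rack [ 643.2 -118.    56. ]
[ 0.6253169  -0.07698362  0.056     ]
panel inner top [ 0.4229503  -0.22357081  0.108     ] [0.59256447 0.04445946 0.108     ] 57.67366716219418
handle [ 0.42584955 -0.11667397  0.087     ] [ 0.49615685 -0.00674837  0.087     ]
wallR [0.59989442 0.04372259 0.06      ] [ 0.70666453 -0.02369875  0.06      ] L [ 0.42432323 -0.22853884  0.06      ] [ 0.53796451 -0.30814085  0.06      ]
```

```bash
python3 - <<'E'
from h import *
go(614.7,-67.1,140,47)
E
python3 -m jog '[[30,24,-40,0.02,-0.02,-0.05],[30,24,-40,0.02,-0.02,-0.05],[0,0,-20,0.02,-0.02,-0.05],[0,0,0,0,0,0],[0,0,0,0,0,0]]' 0.68
python3 - <<'E'
from h import *
go(614.7,-67.1,140,47)
C,im=show('wrist','w3')
E
```

```text
delta mm [  63.    49.8 -146.4] rot [ 0.063 -0.008 -0.201]
t: 7.05
eef_pos: [0.6095, -0.0702, 0.1926]
ee_rot: [3.09, -0.034, 0.879]
force: [-0.3, 0.3, 0.2]
width: 0.0597
delta mm [  5.2   3.1 -52.6] rot [ 0.008  0.061 -0.058]
```

View pics/w3.png

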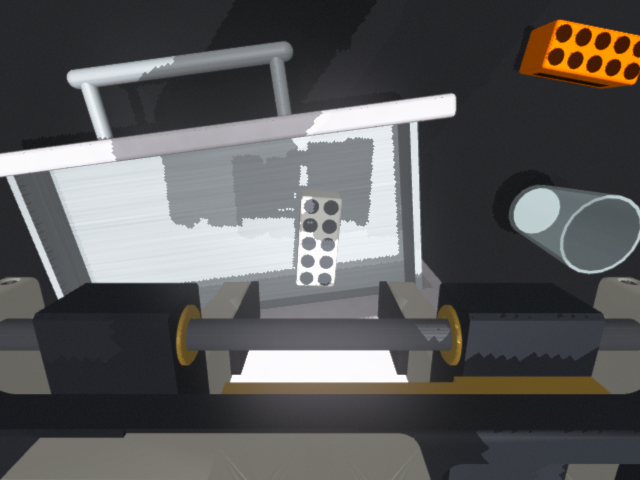

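Closer view: rack top corners at (303,197), (341,199), (334,286), (297,284), nearly aligned with the jaws.

Run:
```python
from h import *
C=cam('wrist')
P=[pt(C,p,.056)*1000 for p in [(302,193),(341,196),(334,286),(297,284)]]
for p in P: print(np.round(p,1))
c=np.mean(P,0);d=(P[2]+P[3]-P[0]-P[1])/2;yaw=np.degrees(np.arctan2(d[1],d[0]));print(c,np.linalg.norm(d),yaw)
u=d/np.linalg.norm(d);g=c-12*u;v=g[:2]-[576.3,-133.8];print(g,'drawer',v@[.848,-.53],v@[.53,.848])
go(g[0],g[1],100,yaw+90)
```

```text
[582.1 -59.7  56. ]
[605.7 -35.8  56. ]
[668.3 -94.1  56. ]
[ 644.1 -119.    56. ]
[625.05543887 -77.15729228  56.        ] 85.66680538398529 -43.339335794468106
[616.32781793 -68.92147825  56.        ] drawer -0.4420269175225755 76.23172994609294
delta mm [  6.9   1.2 -92.8] rot [ 0.008  0.061 -0.064]
```

```bash
python3 -m jog '[[4,1,-30,0.008,0.061,-0.064],[3,0,-30,0,0,0],[0,0,-30,0,0,0],[0,0,0,0,0,0]]'
python3 - <<'E'
from h import *
go(616,-69,40,47)
E
```

```text
t: 7.5
eef_pos: [0.6202, -0.0696, 0.1096]
ee_rot: [3.134, -0.007, 0.819]
force: [-0.0, -0.4, -0.5]
width: 0.0597
delta mm [ -4.2   0.6 -69.6] rot [0.    0.01  0.001]
```

```bash
python3 -m jog '[[-4,0,-25,0,0.01,0],[0,0,-25,0,0,0],[0,0,-19,0,0,0],[0,0,0,0,0,0]]'; python3 -m jog '[[0,0,0,0,0,0],[0,0,0,0,0,0],[0,0,0,0,0,0],[0,0,0,0,0,0],[0,0,0,0,0,0]]' 0 30
```

```text
t: 7.9
eef_pos: [0.6219, -0.0699, 0.0498]
ee_rot: [3.132, -0.007, 0.826]
force: [-0.8, -0.8, 0.2]
width: 0.0595
t: 8.4
eef_pos: [0.6263, -0.0698, 0.0587]
ee_rot: [3.124, -0.015, 0.829]
force: [-0.0, -1.2, 0.3]
width: 0.0254
```

The hold rows drift upward (~2 mm/row), so the fingers closed above the rack. Reopen, go lower, and compensate.

```bash
python3 -m jog '[[-2,0,-2,0,0,0],[-2,0,-2,0,0,0],[-2,0,-2,0,0.01,0],[-2,0,-2,0,0.01,0]]' 0.68; python3 -m jog '[[-2,0,-10,0.005,0,0],[-2,0,-10,0,0,0],[-1,0,-4,0,0,0]]'
```

```text
t: 8.8
eef_pos: [0.6233, -0.0699, 0.0556]
ee_rot: [3.13, -0.009, 0.832]
force: [1.6, -0.2, 6.9]
width: 0.0515
t: 9.1
eef_pos: [0.6358, -0.0658, 0.0444]
ee_rot: [3.109, -0.04, 0.839]
force: [-4.1, -0.9, 11.1]
width: 0.0593
```

```bash
python3 -m jog '[[0,0,25,0,0,0],[-8,0,25,0.01,0.02,0],[-8,0,25,0.01,0.02,0],[-4,0,25,0.005,0,0],[0,0,0,0,0,0]]'
python3 - <<'E'
from h import *
C,im=show('wrist','w4')
go(616,-69,140,47)
s=status.get_state();print(s['q'],s['joint_efforts'])
E
```

```text
t: 9.6
eef_pos: [0.6137, -0.0652, 0.1465]
ee_rot: [-3.125, -0.03, 0.838]
force: [0.6, -0.6, 0.4]
width: 0.0597
delta mm [ 3.1 -3.8 -4.6] rot [-0.034  0.006 -0.018]
[ 0.18974634  0.32553306 -0.21904545 -0.03761053 -1.01480091 -2.47337063] [-7.74249178e-02 -5.42154372e+01  2.73469484e+01  6.39299959e+00
 -2.79338351e-01  1.29313749e-02]
```

View pics/w4.png

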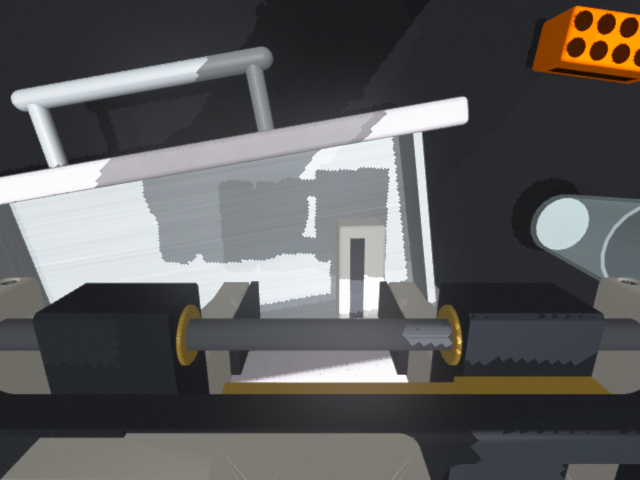

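The failed grasp rolled the rack onto its side; its front end is now at (339..382, 224) and it runs down to about row 318. Re-measure.

Run:
```python
from h import *
C=cam('wrist');im=cv2.imread('pics/w4.png');cv2.imwrite('pics/c.png',cv2.resize(im[200:330,310:420],None,fx=5,fy=5))
for p in [(337,226),(384,226),(381,300),(339,317),(380,317)]: 
    g=pt(C,p,.056)*1000;v=g[:2]-[576.3,-133.8];print(np.round(g[:2],1),'drawer',v@[.848,-.53],v@[.53,.848])
```

```text
[610.3 -40.9] drawer -20.441068782060462 96.81062289238926
[633.9 -15. ] drawer -14.112134405494935 131.22610692948578
[678.6 -54.6] drawer 44.74207410194767 121.39211637081075
[667.1 -88.6] drawer 53.02930221277618 86.44739827029201
[689.5 -64.5] drawer 59.24467585697694 118.71542819405816
```

View pics/c.png

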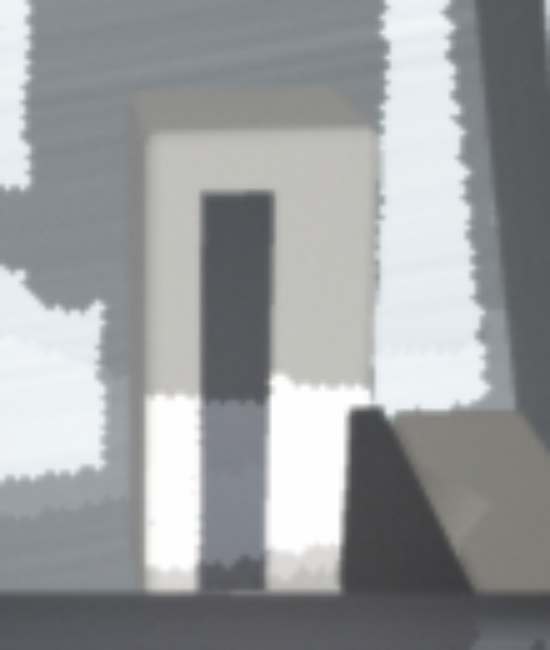

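The rack lies flat on its side: front end at crop row 130, axis about -40°, centre near (655,-55), with its rear end just under the roof. I'll grip it near its front end.

```bash
python3 -m jog '[[12,11,-20,-0.03,0,0.02],[12,11,-20,0,0.01,0],[0,0,-5,0,0,0],[0,0,0,0,0,0],[0,0,0,0,0,0]]' 0.51; python3 -m jog '[[0,0,0,0,0,0],[0,0,0,0,0,0],[0,0,0,0,0,0],[0,0,0,0,0,0]]'
python3 - <<'E'
from h import *
go(637.3,-40.9,90,50)
E
```

```text
t: 10.15
eef_pos: [0.635, -0.0431, 0.095]
ee_rot: [-3.133, 0.004, 0.858]
force: [-0.3, -0.6, -0.6]
width: 0.0446
t: 10.55
eef_pos: [0.6349, -0.0441, 0.0967]
ee_rot: [-3.135, 0.002, 0.857]
force: [-0.5, 1.1, -0.3]
width: 0.0446
delta mm [ 2.4  3.2 -6.7] rot [-0.003 -0.007  0.016]
```

```bash
python3 -m jog '[[2,3,-20,-0.003,-0.007,0.016],[1,0,-20,0,0,0],[0,0,-12,0,0,0],[0,0,-4,0,0,0]]'
python3 - <<'E'
from h import *
go(637.3,-40.9,40,50)
E
```

```text
t: 10.95
eef_pos: [0.6398, -0.0412, 0.0422]
ee_rot: [3.137, -0.005, 0.873]
force: [-0.3, 0.8, 1.1]
width: 0.045
delta mm [-2.5  0.3 -2.2] rot [-0.001  0.007 -0.   ]
```

```bash
python3 -m jog '[[-4,3,-2,0,0.005,0],[-1,0,-1,0,0,0]]'; python3 -m jog '[[0,0,-1,0,0,0],[0,0,-1,0,0,0],[0,0,-1,0,0,0],[0,0,0,0,0,0]]' 0 25
```

```text
t: 11.15
eef_pos: [0.6346, -0.0382, 0.0392]
ee_rot: [3.141, -0.001, 0.873]
force: [-0.1, -0.6, -0.4]
width: 0.0445
t: 11.55
eef_pos: [0.6354, -0.038, 0.0389]
ee_rot: [3.139, -0.003, 0.874]
force: [-0.4, -0.3, -1.2]
width: 0.0356
```

```bash
python3 -m jog '[[0,0,4,0,0,0],[-7,4,2,0,0,0],[-7,4,0,0,0,0],[-6,4,0,0,0,0],[-2,1,4,0,0,0]]' - 40; python3 -m jog '[[0,0,10,0,0,0],[0,0,25,0,0,0],[0,0,30,0,0,0],[0,0,35,0,0,0],[0,0,35,0,0,0],[0,0,20,0,0,0],[0,0,0,0,0,0]]'
python3 - <<'E'
from h import *
show('wrist','w5')
go(507,479,150,163)
print(status.get_state()['force'])
E
```

```text
t: 12.05
eef_pos: [0.6111, -0.0241, 0.0491]
ee_rot: [3.14, -0.003, 0.873]
force: [0.0, -0.3, -0.3]
width: 0.0358
t: 12.75
eef_pos: [0.6099, -0.024, 0.2156]
ee_rot: [3.137, -0.004, 0.875]
force: [0.5, 0.1, -1.1]
width: 0.0356
delta mm [-102.4  503.   -64.2] rot [-0.004  0.003  1.97 ]
[ 0.01783116 -0.82649853 -0.39263554]
```

View pics/w5.png

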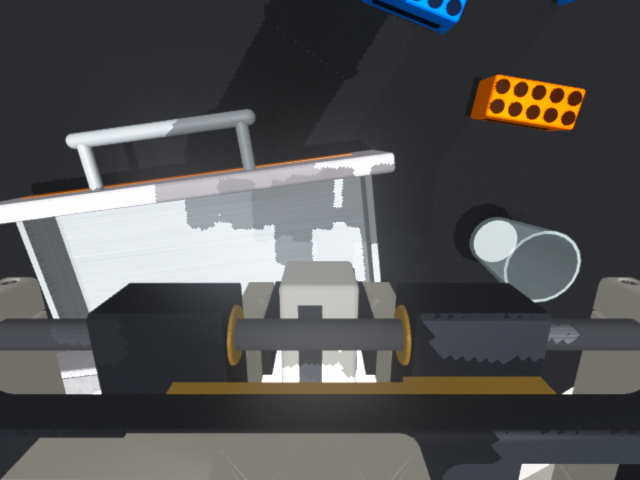

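White rack is held at its front third, the drawer is empty. Carry it to the tray.

```bash
python3 -m jog '[[-8,34,0,0,0,0.14],[-8,34,0,0,0,0.14],[-8,34,0,0,0,0.14],[-8,34,0,0,0,0.14],[-8,34,0,0,0,0.14],[-8,34,0,0,0,0.14],[-8,34,0,0,0,0.14],[-8,34,0,0,0,0.14],[-8,34,0,0,0,0.14],[-8,34,0,0,0,0.14],[-8,34,0,0,0,0.14],[-8,34,0,0,0,0.14]]'; python3 -m jog '[[-8,34,0,0,0,0.14],[-8,34,0,0,0,0.14],[0,0,0,0,0,0],[0,0,0,0,0,0]]';  python3 - <<'E'
from h import *
go(499,454,120,163)
show('wrist','w6')
C,im=show('top','t3')
print(status.get_state()['q'])
E
```

```text
t: 14.0
eef_pos: [0.502, 0.3912, 0.2019]
ee_rot: [-3.126, 0.001, 2.612]
force: [-0.1, 0.8, -0.7]
width: 0.0359
t: 14.4
eef_pos: [0.4814, 0.4644, 0.1954]
ee_rot: [-3.118, -0.002, 2.913]
force: [-0.0, -0.5, -0.5]
width: 0.0357
delta mm [ 17.6 -10.4 -75.4] rot [ 0.022 -0.008 -0.068]
[ 1.05955439  0.38009986 -0.02937549  0.00465713 -1.18428763 -1.29132186]
```

View pics/w6.png

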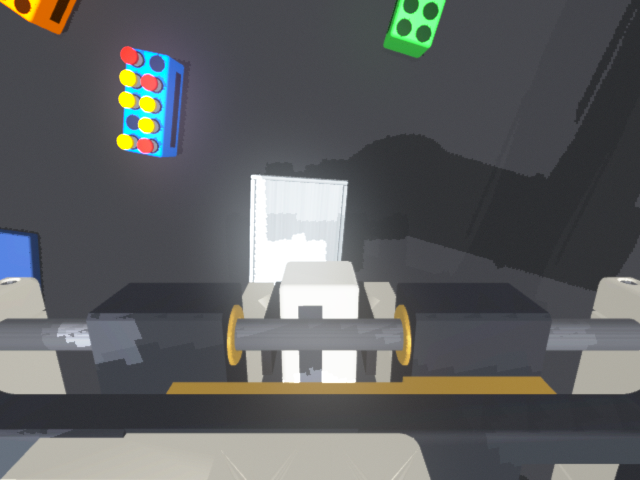

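Wrist view: tray's near edge runs from (251,177) to (347,181), sides go down along columns 250/343; rack is held above it, near end at rows 263.

Run:
```python
from h import *
C=cam('wrist')
a,b=pt(C,(251,177),.012)*1000,pt(C,(347,181),.012)*1000
e=pt(C,(250,282),.012)*1000
d=(e-a);d/=np.linalg.norm(d);print(a,b,np.linalg.norm(b-a),np.degrees(np.arctan2(d[1],d[0])),np.degrees(np.arctan2(*(a-b)[1::-1])))
n=(a+b)/2;print('centre by near edge',n+65*d)
# rack end bottom? top edge of end face at rack top height: TCP z + about 17
z=status.get_state()['eef_pos'][2]+.017
f=[pt(C,(282,285),z)*1000,pt(C,(356,285),z)*1000];print('rack near end',f,np.linalg.norm(f[1]-f[0]))
c=(f[0]+f[1])/2+42.5*np.array([np.cos(1.342),np.sin(1.342),0]);print('rack centre',c)
```

```text
[535.25338906 403.00499271  12.        ] [444.066338   428.51293935  12.        ] 94.6875579098554 73.30625392964214 -15.628012638014253
centre by near edge [508.33150159 478.01946661  12.        ]
rack near end [array([494.40961181, 446.70788728, 212.7717355 ]), array([462.34405173, 454.2974247 , 212.7717355 ])] 32.95149801130092
rack centre [488.01606053 491.89511024 212.7717355 ]
```

```bash
python3 -m jog '[[9,-5,-30,0.022,-0.008,-0.06],[9,-5,-30,0,0,0],[0,0,-30,0,0,0],[0,0,-30,0,0,0],[0,0,-10,0,0,0],[0,0,0,0,0,0]]'
python3 - <<'E'
from h import *
go(500,453.6,25,163.5)
E
```

```text
t: 15.1
eef_pos: [0.5033, 0.4474, 0.0644]
ee_rot: [3.137, 0.001, 2.838]
force: [0.9, -0.5, -0.5]
width: 0.0355
delta mm [ -3.3   6.2 -39.4] rot [-0.004  0.003  0.016]
```

```bash
python3 -m jog '[[-2,4,-16,0,0,0.016],[-1,2,-14,0,0,0],[0,0,-6,0,0,0],[0,0,-3,0,0,0]]';python3 -m jog '[[0,0,-2,0,0,0],[0,0,-1,0,0,0]]'
```

```text
t: 15.5
eef_pos: [0.5019, 0.4555, 0.0268]
ee_rot: [3.132, 0.004, 2.855]
force: [0.4, -0.2, -0.2]
width: 0.0354
t: 15.7
eef_pos: [0.5019, 0.4559, 0.0237]
ee_rot: [3.131, 0.004, 2.855]
force: [0.1, -1.1, -0.5]
width: 0.0357
```

```bash
python3 -m jog '[[0,0,-2,0,0,0],[0,0,-2,0,0,0]]';python3 -m jog '[[0,0,0,0,0,0],[0,0,0,0,0,0],[0,0,0,0,0,0]]' 0.65; python3 -m jog '[[0,0,15,0,0,0],[0,0,30,0,0,0],[0,0,40,0,0,0],[-10,-30,40,0,0,0],[-12,-38,20,0,0,0],[-12,-38,0,0,0,0],[0,0,0,0,0,0],[0,0,0,0,0,0]]' 1
python3 - <<'E'
from h import *
C,im=show('wrist','w7')
for k in HS:
    for c in blobs(im,k,300): print(k,cv2.minAreaRect(c)[0],rect(C,c,.03))
im=eyes.grab_frame('top');C=cam('top')
for k in HS:
    for c in blobs(im,k,60): print('top',k,cv2.minAreaRect(c)[0],rect(C,c,.03))
E
```

```text
t: 15.9
eef_pos: [0.5022, 0.4564, 0.0224]
ee_rot: [3.13, 0.005, 2.856]
force: [-7.8, -5.8, 21.2]
width: 0.0357
t: 16.2
eef_pos: [0.5028, 0.4573, 0.0245]
ee_rot: [3.127, 0.006, 2.857]
force: [0.6, 0.2, -0.7]
width: 0.0537
t: 17.0
eef_pos: [0.4687, 0.3488, 0.18]
ee_rot: [3.123, 0.01, 2.858]
force: [1.0, 0.8, 0.5]
width: 0.0877
orange (68.54690551757812, 118.9964599609375) [648. 203.  93.  55.  41.]
green (434.0367126464844, 116.21099853515625) [352. 288.  87.  44.  61.]
blue (177.5, 234.0) [599. 322.  93.  47.  66.]
blue (213.02783203125, 34.050392150878906) [506. 177.  87.  50.  31.]
top orange (237.25399780273438, 210.65016174316406) [651. 203.  90.  38.  42.]
top orange (21.357458114624023, 169.44989013671875) [777. 775. 148. 101.  -6.]
top green (205.03759765625, 326.3536682128906) [350. 291.  91.  43.  61.]
top blue (519.608154296875, 316.64862060546875) [ 356. -529.   44.   19.    7.]
top blue (247.67637634277344, 265.0371398925781) [507. 177.  87.  40.  32.]
top blue (191.86119079589844, 230.7047119140625) [601. 323.  91.  39.  66.]
```

View pics/w7.png

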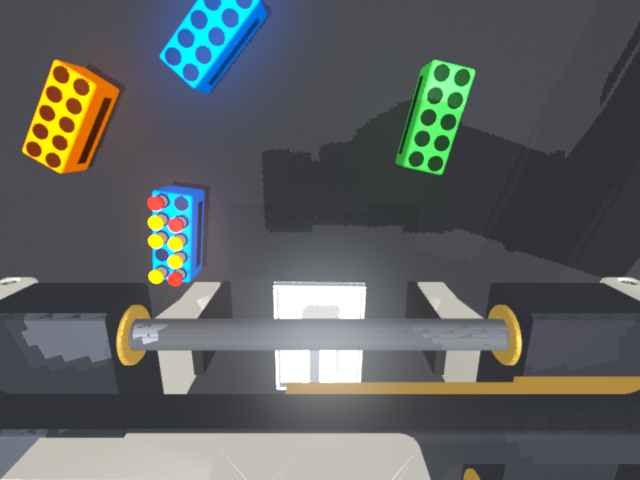

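The white rack lies in the tray (around (318,340) in view); coloured racks: orange (68,119), blue (213,34), green (434,116). Only these three are present. Green next.

```bash
python3 -m jog '[[-40,-20,-10,0.01,-0.005,-0.1],[-40,-20,-20,0.01,0,-0.12],[-38,-19,-20,0,0,0],[0,0,0,0,0,0]]' 0.75
python3 - <<'E'
from h import *
go(351,289.5,20,151)
C=cam('wrist');im=eyes.grab_frame('wrist');b=blobs(im,'green',300);print([rect(C,c,.03) for c in b],[cv2.boundingRect(c) for c in b])
E
```

```text
t: 17.5
eef_pos: [0.3482, 0.2896, 0.1245]
ee_rot: [3.11, 0.007, 2.628]
force: [0.3, 0.0, 1.1]
width: 0.0667
delta mm [ 2.800e+00 -1.000e-01 -1.045e+02] rot [-0.024  0.022  0.007]
[array([350., 288.,  91.,  37.,  62.])] [(290, 181, 51, 114)]
```

```bash
python3 -m jog '[[2,-1,-30,-0.024,0.022,0.01],[0,0,-30,0,0,0],[0,0,-25,0,0,0],[0,0,-8,0,0,0]]'
python3 - <<'E'
from h import *
go(350,288.5,20,151.5)
E
```

```text
t: 17.95
eef_pos: [0.3563, 0.2993, 0.0332]
ee_rot: [3.13, 0.001, 2.646]
force: [-0.1, -0.2, -0.8]
width: 0.0658
delta mm [ -6.3 -10.8 -13.2] rot [-0.009  0.007 -0.002]
```

```bash
python3 -m jog '[[-4,-7,-7,-0.009,0.007,0],[-3,-5,-5,0,0,0],[-1,-2,-2,0,0,0]]'; python3 -m jog '[[0,0,0,0,0,0],[0,0,0,0,0,0],[0,0,0,0,0,0],[0,0,0,0,0,0],[0,0,0,0,0,0]]' 0 35
```

```text
t: 18.25
eef_pos: [0.349, 0.2863, 0.0183]
ee_rot: [-3.14, -0.0, 2.647]
force: [-0.6, 0.0, 0.7]
width: 0.0658
t: 18.75
eef_pos: [0.3498, 0.2877, 0.0209]
ee_rot: [3.138, 0.0, 2.647]
force: [0.1, 0.1, -0.7]
width: 0.0357
```

```bash
python3 -m jog '[[0,0,20,0,0,0],[0,0,40,0,0,0],[10,0,45,0,0,0],[20,-20,45,0,0,-0.13],[24,-38,20,0,0,-0.13],[24,-38,10,0,0,-0.13],[24,-38,0,0,0,-0.13],[14,-38,0,0,0,-0.13],[10,-38,0,0,0,-0.13],[6,-38,0,0,0,-0.13],[6,-38,0,0,0,-0.13]]' - 45
python3 - <<'E'
from h import *
go(516.6,-208.6,190,58)
E
```

```text
t: 19.85
eef_pos: [0.4899, -0.0059, 0.2083]
ee_rot: [3.133, -0.002, 1.577]
force: [1.1, 0.1, 0.1]
width: 0.0352
delta mm [  26.7 -202.7  -18.3] rot [-0.     0.009 -0.565]
```

```bash
python3 -m jog '[[5,-38,0,0,0,-0.13],[5,-38,0,0,0,-0.13],[5,-38,0,0,0,-0.13],[5,-38,0,0,0,-0.13],[5,-30,0,0,0,-0.03],[0,0,0,0,0,0],[0,0,0,0,0,0]]'
python3 - <<'E'
from h import *
go(516.6,-208.6,130,58)
show('wrist','w8')
E
```

```text
t: 20.55
eef_pos: [0.5134, -0.2001, 0.2075]
ee_rot: [3.135, -0.002, 0.993]
force: [-0.7, 0.3, -1.0]
width: 0.0355
delta mm [  3.2  -8.5 -77.5] rot [0.002 0.007 0.02 ]
```

View pics/w8.png

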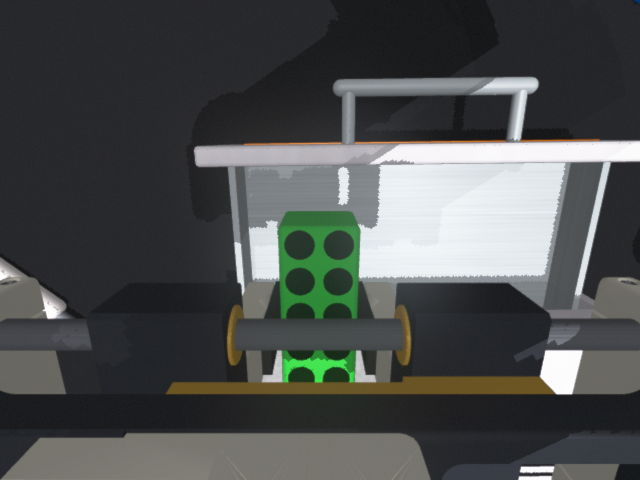

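Green rack is held well centred over the drawer's left part; panel inner edge at row 163, handle ends (343,88), (531,85). Check the drawer frame.

Run:
```python
from h import *
C=cam('wrist')
for n,p,z in [('h',(338,88),.087),('h',(536,85),.087),('panel',(260,164),.108),('panel',(550,162),.108),('wL',(230,168),.06),('wL in',(239,168),.06),('wR',(607,165),.06),('floorL',(252,280),.02),('floorR',(549,276),.02)]:
    v=pt(C,p,z)[:2]*1000-[576.3,-133.8];print(n,np.round([v@[.848,-.53],v@[.53,.848]]))
```

```text
h [-132.  -72.]
h [-131.   75.]
panel [ -79. -131.]
panel [-76.  81.]
wL [ -74. -165.]
wL in [ -73. -157.]
wR [-69. 163.]
floorL [  48. -162.]
floorR [ 51. 159.]
```

```bash
python3 -m jog '[[3,-5,-30,0,0.007,0.02],[2,-4,-30,0,0,0],[0,0,-30,0,0,0],[0,0,-10,0,0,0],[0,0,-2,0,0,0]]'
python3 - <<'E'
from h import *
go(519.2,-210.1,42,58)
E
```

```text
t: 21.1
eef_pos: [0.5198, -0.2046, 0.1054]
ee_rot: [3.136, -0.001, 1.022]
force: [-0.2, -0.2, 0.2]
width: 0.0355
delta mm [ -0.6  -5.5 -63.4] rot [ 0.002  0.005 -0.01 ]
```

```bash
python3 -m jog '[[0,-5,-18,0,0.005,-0.01],[0,-2,-20,0,0,0],[0,0,-13,0,0,0],[0,0,-6,0,0,0],[0,0,-2,0,0,0]]'
python3 - <<'E'
from h import *
go(519.2,-210.1,42,58)
E
```

```text
t: 21.6
eef_pos: [0.5244, -0.2097, 0.0509]
ee_rot: [3.132, -0.001, 1.018]
force: [-0.7, -0.6, -0.7]
width: 0.0354
delta mm [-5.2 -0.4 -8.9] rot [ 0.004  0.009 -0.006]
```

```bash
python3 -m jog '[[-4,0,-4,0.004,0.009,0],[-2,0,-4,0,0,0],[-1,0,-2,0,0,0]]';python3 -m jog '[[0,0,-2,0,0,0],[0,0,-1,0,0,0]]'
```

```text
t: 21.9
eef_pos: [0.5183, -0.2095, 0.0422]
ee_rot: [3.14, -0.001, 1.019]
force: [0.3, -0.4, -0.5]
width: 0.0357
t: 22.1
eef_pos: [0.5191, -0.21, 0.0407]
ee_rot: [3.137, -0.001, 1.02]
force: [-2.1, 0.2, 11.1]
width: 0.0353
```

```bash
python3 -m jog '[[0,0,0,0,0,0],[0,0,0,0,0,0],[0,0,0,0,0,0]]' 0.55; python3 -m jog '[[-1,0,15,0,0,0],[0,0,30,0,0,0],[0,0,45,0,0,0],[0,0,45,0,0,0],[0,20,10,0,0,0.1],[0,42,0,0,0,0.13],[0,42,0,0,0,0.13],[0,42,0,0,0,0.13],[0,42,0,0,0,0.13],[0,42,0,0,0,0.13],[0,42,0,0,0,0.13]]' 0.75;  python3 -m jog '[[0,42,0,0,0,0.13],[-5,38,-10,0,0,0.1],[-2,28,-15,0,0,0],[0,0,0,0,0,0],[0,0,0,0,0,0]]'
python3 - <<'E'
from h import *
C=cam('wrist');im=eyes.grab_frame('wrist')
for k in HS:
    for c in blobs(im,k,300): print(k,cv2.boundingRect(c),rect(C,c,.03))
C=cam('top');im=eyes.grab_frame('top')
for k in HS:
    for c in blobs(im,k,60): print('top',k,cv2.minAreaRect(c)[0],rect(C,c,.03))
go(507,177,20,121.5)
E
```

```text
t: 22.4
eef_pos: [0.5198, -0.2102, 0.0415]
ee_rot: [3.136, -0.002, 1.02]
force: [0.7, 0.6, -0.8]
width: 0.0477
t: 23.5
eef_pos: [0.5157, 0.0671, 0.1922]
ee_rot: [3.134, 0.0, 1.923]
force: [1.6, -0.4, -0.5]
width: 0.0659
t: 24.0
eef_pos: [0.5076, 0.1852, 0.1669]
ee_rot: [3.132, -0.0, 2.175]
force: [0.2, -0.8, 0.1]
width: 0.0656
orange (232, 350, 43, 41) [665. 214.  47.  43.  35.]
orange (41, 86, 89, 125) [561. -10. 102.  20.  57.]
orange (0, 0, 50, 77) [513. -87.  51.  23.  56.]
blue (340, 350, 63, 32) [591. 308.  69.  31. -67.]
blue (285, 170, 47, 102) [508. 173.  90.  38.  31.]
top orange (237.25343322753906, 210.65753173828125) [651. 203.  90.  38.  42.]
top orange (21.357458114624023, 169.44989013671875) [777. 775. 148. 101.  -6.]
top blue (519.608154296875, 316.64862060546875) [ 356. -529.   44.   19.    7.]
top blue (252.8845977783203, 273.076904296875) [486. 164.  37.  36. -58.]
top blue (192.40000915527344, 229.79998779296875) [601. 323.  91.  39.  66.]
delta mm [  -0.8   -7.4 -147. ] rot [-0.006  0.008 -0.053]
```

```bash
python3 -m jog '[[0,-5,-35,-0.006,0.008,-0.053],[0,-4,-35,0,0,0],[0,0,-35,0,0,0],[0,0,-20,0,0,0],[0,0,-6,0,0,0]]'
python3 - <<'E'
from h import *
go(507.5,175,20,121.3)
E
```

```text
t: 24.6
eef_pos: [0.5113, 0.1714, 0.0371]
ee_rot: [3.131, 0.0, 2.111]
force: [-0.0, 0.6, 1.0]
width: 0.0657
delta mm [ -3.8   3.6 -17.1] rot [-0.005  0.009  0.006]
```

```bash
python3 -m jog '[[-2,2,-9,-0.005,0.009,0.006],[-2,2,-6,0,0,0],[-1,0,-3,0,0,0]]'; python3 -m jog '[[0,0,0,0,0,0],[0,0,0,0,0,0],[0,0,0,0,0,0],[0,0,0,0,0,0],[0,0,0,0,0,0]]' 0 45
```

```text
t: 24.9
eef_pos: [0.5077, 0.1749, 0.0198]
ee_rot: [3.14, -0.0, 2.115]
force: [0.5, -0.6, 0.9]
width: 0.0653
t: 25.4
eef_pos: [0.5087, 0.1762, 0.0221]
ee_rot: [3.136, -0.001, 2.116]
force: [0.6, 0.7, -0.3]
width: 0.0356
```

```bash
python3 -m jog '[[0,0,25,0,0,0],[0,0,45,0,0,0],[0,0,45,0,0,0],[0,0,45,0,0,-0.1],[6,-34,15,0,0,-0.12],[7,-38,0,0,0,-0.13],[7,-38,0,0,0,-0.13],[7,-38,0,0,0,-0.13],[7,-38,0,0,0,-0.13],[7,-38,0,0,0,-0.13],[7,-38,0,0,0,-0.13],[6,-36,0,0,0,-0.1]]'; python3 -m jog '[[0,0,0,0,0,0]]'
python3 - <<'E'
from h import *
go(569.5,-129.6,110,58)
E
```

```text
t: 26.6
eef_pos: [0.561, -0.13, 0.2068]
ee_rot: [3.134, -0.006, 0.981]
force: [0.8, 0.4, -0.6]
width: 0.0352
t: 26.7
eef_pos: [0.561, -0.1334, 0.2064]
ee_rot: [3.134, -0.005, 0.974]
force: [-0.4, -0.0, -1.7]
width: 0.0356
delta mm [  8.5   3.8 -96.4] rot [-0.     0.009  0.038]
```

```bash
python3 -m jog '[[4,2,-35,0,0.009,0.038],[2,2,-35,0,0,0],[0,0,-26,0,0,0],[0,0,-10,0,0,0]]'
python3 - <<'E'
from h import *
go(569.5,-129.6,44,58)
C=cam('wrist');im=eyes.grab_frame('wrist')
for c in blobs(im,'green',300): print(cv2.boundingRect(c),rect(C,c,.056))
cv2.imwrite('pics/w9.png',im)
E
```

```text
t: 27.1
eef_pos: [0.5679, -0.1307, 0.0999]
ee_rot: [3.137, -0.004, 1.012]
force: [-1.1, 0.4, -0.8]
width: 0.0357
delta mm [  1.6   1.1 -55.9] rot [-0.001  0.006  0.001]
(133, 196, 83, 88) [ 506. -195.   55.   45.  -32.]
```

View pics/w9.png

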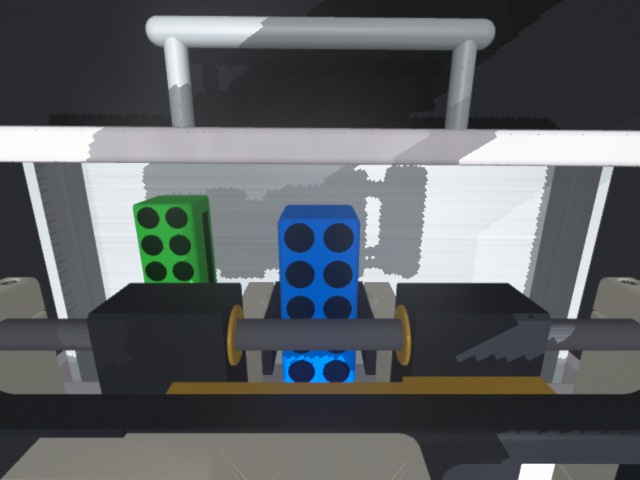

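Green lies flat at the left (175,240); blue is held centred with good clearance. Lower it.

```bash
python3 -m jog '[[0,1,-22,0,0.006,0],[0,0,-18,0,0,0],[-1,0,-10,0,0,0],[-1,0,-4,0,0,0]]'
python3 - <<'E'
from h import *
go(569.5,-129.6,42.5,58)
E
```

```text
t: 27.55
eef_pos: [0.5687, -0.1286, 0.0481]
ee_rot: [3.138, -0.003, 1.015]
force: [-0.0, 0.1, -0.9]
width: 0.0356
delta mm [ 0.8 -1.  -5.6] rot [-0.     0.005 -0.003]
```

```bash
python3 -m jog '[[0,0,-4,0,0.005,0],[0,0,-2,0,0,0],[0,0,-2,0,0,0]]';python3 -m jog '[[0,0,-1.5,0,0,0]]'
```

```text
t: 27.85
eef_pos: [0.5702, -0.1283, 0.0421]
ee_rot: [3.139, -0.002, 1.016]
force: [-0.3, -0.2, -0.1]
width: 0.0355
t: 27.95
eef_pos: [0.5708, -0.1286, 0.0419]
ee_rot: [3.138, -0.002, 1.017]
force: [-3.8, -2.2, 12.2]
width: 0.0353
```

```bash
python3 -m jog '[[0,0,0,0,0,0],[0,0,0,0,0,0],[0,0,0,0,0,0]]' 0.55; python3 -m jog '[[-1,0,15,0,0,0],[0,0,30,0,0,0],[0,0,45,0,0,0],[0,0,45,0,0,0],[5,20,10,0,0,0.13],[10,40,0,0,0,0.13],[10,40,0,0,0,0.13],[10,40,0,0,0,0.13],[10,40,0,0,0,0.13],[10,40,0,0,0,0.13],[10,40,0,0,0,0.13],[10,40,0,0,0,0.13]]' 0.75;  python3 -m jog '[[5,35,-10,0,0,0.13],[0,0,-15,0,0,0.1],[0,0,0,0,0,0],[0,0,0,0,0,0]]'
python3 - <<'E'
from h import *
C=cam('wrist');im=eyes.grab_frame('wrist')
for k in HS:
    for c in blobs(im,k,300): print(k,cv2.boundingRect(c),rect(C,c,.03))
go(649.5,203,20,131.5)
E
```

```text
t: 28.25
eef_pos: [0.5719, -0.1288, 0.0434]
ee_rot: [3.135, -0.003, 1.017]
force: [0.2, -0.1, 0.5]
width: 0.0477
t: 29.45
eef_pos: [0.6448, 0.1781, 0.1967]
ee_rot: [3.131, -0.002, 2.088]
force: [0.2, -0.6, -0.1]
width: 0.066
t: 29.85
eef_pos: [0.6505, 0.2209, 0.1702]
ee_rot: [3.131, -0.002, 2.334]
force: [0.1, -0.6, 0.4]
width: 0.0657
orange (277, 162, 45, 101) [653. 200.  89.  38.  42.]
blue (394, 212, 55, 70) [595. 303.  62.  40.  68.]
delta mm [  -0.8  -17.6 -150. ] rot [-0.009  0.006 -0.038]
```

```bash
python3 -m jog '[[0,-10,-35,-0.009,0.006,-0.03],[0,-9,-35,0,0,0],[0,0,-35,0,0,0],[0,0,-20,0,0,0],[0,0,-6,0,0,0]]'
python3 - <<'E'
from h import *
go(651.5,201.5,20,132)
E
```

```text
t: 30.4
eef_pos: [0.6537, 0.1978, 0.0434]
ee_rot: [3.13, 0.003, 2.286]
force: [-0.5, 0.7, 0.5]
width: 0.066
delta mm [ -2.2   3.7 -23.4] rot [-0.005  0.01   0.018]
```

```bash
python3 -m jog '[[-1,2,-12,-0.005,0.01,0.018],[-1,1,-8,0,0,0],[-1,0,-4,0,0,0]]'; python3 -m jog '[[0,0,0,0,0,0],[0,0,0,0,0,0],[0,0,0,0,0,0],[0,0,0,0,0,0],[0,0,0,0,0,0]]' 0 45
```

```text
t: 30.7
eef_pos: [0.6525, 0.2005, 0.0209]
ee_rot: [3.138, 0.001, 2.302]
force: [-0.2, -0.2, 0.4]
width: 0.0653
t: 31.2
eef_pos: [0.6536, 0.2016, 0.0233]
ee_rot: [3.135, 0.002, 2.302]
force: [-0.1, -0.0, -1.1]
width: 0.0354
```

```bash
python3 -m jog '[[0,0,25,0,0,0],[0,0,45,0,0,0],[0,0,45,0,0,0],[0,0,45,0,0,-0.12],[-2,-20,15,0,0,-0.13],[-5,-33,0,0,0,-0.13],[-5,-33,0,0,0,-0.13],[-5,-33,0,0,0,-0.13],[-5,-33,0,0,0,-0.13],[-5,-33,0,0,0,-0.13],[-5,-33,0,0,0,-0.13],[-2,-20,0,0,0,-0.13]]'; python3 -m jog '[[0,0,0,0,0,-0.1],[0,0,0,0,0,0]]'
python3 - <<'E'
from h import *
go(619.9,-49,110,58)
E
```

```text
t: 32.4
eef_pos: [0.6152, -0.0426, 0.2074]
ee_rot: [3.132, -0.004, 1.102]
force: [0.5, -0.2, -0.2]
width: 0.0355
t: 32.6
eef_pos: [0.6143, -0.0459, 0.2079]
ee_rot: [3.132, -0.004, 0.991]
force: [-0.2, 0.3, -0.8]
width: 0.0357
delta mm [  5.6  -3.1 -97.9] rot [0.001 0.01  0.021]
```

```bash
python3 -m jog '[[3,-2,-35,0,0.01,0.021],[1,-1,-35,0,0,0],[0,0,-26,0,0,0],[0,0,-10,0,0,0]]'
python3 - <<'E'
from h import *
go(619.9,-49,44,58)
E
```

```text
t: 33.0
eef_pos: [0.6203, -0.0479, 0.1026]
ee_rot: [3.135, -0.004, 1.027]
force: [-0.2, -0.2, -0.6]
width: 0.0353
delta mm [ -0.4  -1.1 -58.6] rot [-0.     0.008 -0.015]
```

```bash
python3 -m jog '[[0,-1,-22,0,0.008,-0.01],[0,0,-18,0,0,0],[-1,0,-10,0,0,0],[-1,0,-4,0,0,0]]'
python3 - <<'E'
from h import *
go(619.9,-49,43.5,58)
E
```

```text
t: 33.4
eef_pos: [0.6196, -0.0474, 0.048]
ee_rot: [3.14, -0.0, 1.027]
force: [0.1, -0.6, -0.8]
width: 0.0356
delta mm [ 0.3 -1.6 -4.5] rot [ 0.     0.001 -0.015]
```

```bash
python3 -m jog '[[0,-1,-3,0,0,-0.01],[0,0,-2,0,0,0],[0,0,-1,0,0,0]]';python3 -m jog '[[0,0,-1.5,0,0,0]]'
```

```text
t: 33.7
eef_pos: [0.6208, -0.048, 0.0436]
ee_rot: [3.138, -0.002, 1.019]
force: [-0.6, 0.1, 0.0]
width: 0.0354
t: 33.8
eef_pos: [0.6214, -0.048, 0.043]
ee_rot: [3.137, -0.003, 1.019]
force: [-1.4, -1.0, 10.4]
width: 0.0357
```

```bash
python3 -m jog '[[0,0,0,0,0,0],[0,0,0,0,0,0],[0,0,0,0,0,0]]' 0.52; python3 -m jog '[[-1,0,15,0,0,0],[0,0,30,0,0,0],[0,0,45,0,0,0],[0,0,45,0,0,0],[-15,-20,20,0,0,0],[-15,-30,0,0,0,0],[-15,-20,0,0,0,0],[0,0,0,0,0,0]]'
python3 - <<'E'
from h import *
show('wrist','w10')
C=cam('wrist');im=eyes.grab_frame('wrist')
for k in HS:
    for c in blobs(im,k,300): print(k,cv2.boundingRect(c),rect(C,c,.056))
E
```

```text
t: 34.1
eef_pos: [0.6222, -0.0479, 0.0443]
ee_rot: [3.135, -0.004, 1.019]
force: [-0.1, -1.0, -0.5]
width: 0.0454
t: 34.9
eef_pos: [0.5737, -0.1202, 0.2144]
ee_rot: [3.13, -0.006, 1.022]
force: [-0.1, -0.3, 0.7]
width: 0.0457
orange (384, 176, 46, 90) [616. -48.  86.  40. -32.]
green (184, 178, 50, 89) [ 521. -207.   85.   41.  -32.]
blue (288, 175, 39, 90) [ 567. -126.   86.   35.  -32.]
```

View pics/w10.png

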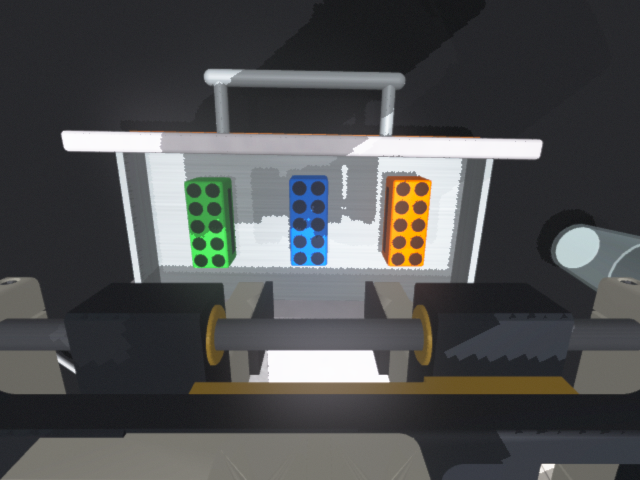

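All three racks lie flat and apart (209,222), (309,220), (408,221). Handle bar from (205,77) to (404,80).

```bash
python3 - <<'E'
from h import *
C=cam('wrist');a,b=pt(C,(206,77),.087)*1000,pt(C,(404,80),.087)*1000;print(a,b,(a+b)/2)
E
python3 -m jog '[[0,0,10,0,0,0.13],[0,0,0,0,0,0.14],[0,0,0,0,0,0.14],[-12,6,0,0,0,0.14],[-12,6,0,0,0,0.14],[-12,6,0,0,0,0.14],[-12,6,0,0,0,0.14],[-12,6,0,0,0,0.14],[-12,6,0,0,0,0.14],[-12,6,0,0,0,0.14],[-12,6,0,0,0,0.14],[-6,6,0,0,0,0.03]]' 0.36;python3 -m jog '[[0,0,0,0,0,0],[0,0,0,0,0,0]]'
python3 - <<'E'
from h import *
go(470,-54,120,148.3)
C=cam('wrist')
for v in [(464,-64)]: print(px(C,np.array([*v,87])/1000))
cv2.imwrite('pics/w11.png',eyes.grab_frame('wrist'))
E
```

```text
[ 427.48722176 -126.81977692   87.        ] [ 5.07194056e+02 -4.02666182e-01  8.70000000e+01] [467.34063891 -63.61122155  87.        ]
t: 36.2
eef_pos: [0.4741, -0.0552, 0.2246]
ee_rot: [3.133, -0.007, 2.653]
force: [0.9, -0.6, -0.3]
width: 0.0319
t: 36.4
eef_pos: [0.4744, -0.0538, 0.2251]
ee_rot: [3.133, -0.006, 2.65]
force: [0.5, -0.4, 0.3]
width: 0.0316
delta mm [  -4.4   -0.2 -105.1] rot [-0.011 -0.001 -0.062]
[322.19096576 213.81214307]
```

View pics/w11.png

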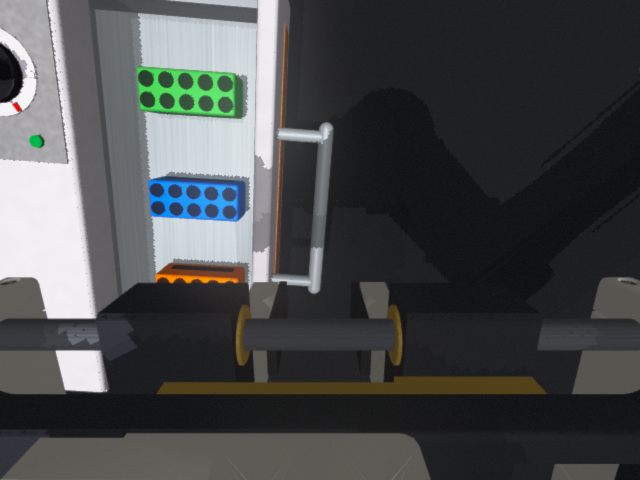

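Bar from (326,128) to (315,290) as predicted; descend and grip.

```bash
python3 -m jog '[[-3,-1,-35,-0.011,-0.001,-0.062],[-1,-1,-35,0,0,0],[0,0,-30,0,0,0],[0,0,-8,0,0,0]]' 0.32
python3 - <<'E'
from h import *
go(470.3,-56,69,148.3)
E
```

```text
t: 36.85
eef_pos: [0.4741, -0.0561, 0.1161]
ee_rot: [3.138, 0.005, 2.577]
force: [-1.2, -0.1, -0.2]
width: 0.028
delta mm [ -3.8   0.1 -47.1] rot [-0.     0.006  0.011]
```

```bash
python3 -m jog '[[-4,0,-25,0,0.006,0.011],[-2,0,-20,0,0,0],[-1,0,-4,0,0,0],[0,0,-2,0,0,0]]'; python3 -m jog '[[0,0,-1,0,0,0],[0,0,-1,0,0,0],[0,0,-1,0,0,0],[0,0,0,0,0,0]]' 0 35
```

```text
t: 37.25
eef_pos: [0.4699, -0.0566, 0.065]
ee_rot: [-3.141, 0.001, 2.584]
force: [0.2, -0.2, 1.1]
width: 0.0278
t: 37.65
eef_pos: [0.4724, -0.0564, 0.0648]
ee_rot: [3.14, 0.005, 2.583]
force: [1.2, -0.4, -9.8]
width: 0.0109
```

```bash
python3 -m jog '[[5,-3,0,0,0,0],[11,-7,0,0,0,0],[13,-8,0,0,0,0],[13,-8,0,0,0,0],[13,-8,0,0,0,0],[13,-8,0,0,0,0],[13,-8,0,0,0,0],[13,-8,0,0,0,0],[8,-5,0,0,0,0],[5,-3,0,0,0,0]]'
```

```text
t: 38.65
eef_pos: [0.5844, -0.1281, 0.0644]
ee_rot: [-3.141, -0.003, 2.582]
force: [-24.2, 33.7, 31.4]
width: 0.011
```

```bash
python3 -m jog '[[5,-3,0,0,0,0],[4,-2.5,0,0,0,0],[4,-2.5,0,0,0,0]]'
```

```text
t: 38.95
eef_pos: [0.5838, -0.1277, 0.0644]
ee_rot: [-3.138, -0.031, 2.578]
force: [-15.9, 19.6, 15.2]
width: 0.0107
```

```bash
python3 -m jog '[[0,0,0,0,0,0],[0,0,0,0,0,0],[0,0,0,0,0.01,0]]' 0.32; python3 -m jog '[[0,0,20,0,0,0],[0,0,40,0,0,0],[0,0,40,0,0,0],[0,0,40,0,0,0],[-10,10,20,0,0.01,0],[-20,20,0,0,0.01,0],[0,0,0,0,0,0],[0,0,0,0,0,0]]'
python3 - <<'E'
from h import *
show('wrist','w12')
print(status.get_state()['eef_pos'],status.get_state()['ee_rot'],status.get_state()['q'])
E
```

```text
t: 39.25
eef_pos: [0.5842, -0.1274, 0.0654]
ee_rot: [-3.133, -0.039, 2.579]
force: [0.2, -0.1, -0.0]
width: 0.0262
t: 40.05
eef_pos: [0.5558, -0.1017, 0.2319]
ee_rot: [-3.118, -0.054, 2.576]
force: [0.3, -0.4, 0.1]
width: 0.0281
[ 0.55573221 -0.10169539  0.23169622] [-3.1176848  -0.05430099  2.57523788] [ 0.15272242  0.21270721 -0.17305329 -0.01876071 -1.24170026 -0.71186135]
```

Viewer limit reached; I'll check shutness by brightness profiles across the panel/cabinet seam, comparing with the first ajar picture.

Run:
```python
from h import *
def prof(C,im,y,z=.108):
    g=cv2.cvtColor(im,cv2.COLOR_BGR2GRAY);o=[]
    for x in range(-250,-80,4):
        P=[(718+.848*x+.53*y)/1000,(-224-.53*x+.848*y)/1000,z];u,v=px(C,P)
        o.append(int(g[int(round(v)),int(round(u))]) if 0<=u<640 and 0<=v<480 else -1)
    return o
C=cam('wrist');im=cv2.imread('pics/w12.png')
print('x from -250 step 4')
for y in (-120,-100,-40,-20): print('now',y,prof(C,im,y))
T=cam('top');t=eyes.grab_frame('top');cv2.imwrite('pics/t4.png',t)
t0=cv2.imread('pics/top0.png')
for y in (-150,-120,-90): print('top now',y,prof(T,t,y))
print('top ajar',-120,prof(T,t0,-120))
```

```text
x from -250 step 4
now -120 [32, 34, 31, 30, 32, 31, 31, 32, 32, 31, 31, 32, 34, 32, 32, 31, 33, 36, 35, 38, 40, 39, 41, 44, 44, 42, 44, 89, 62, 97, 98, 143, 237, 236, 231, 110, 222, 175, 180, 184, 173, 172, 177]
now -100 [34, 33, 32, 33, 30, 32, 35, 31, 32, 30, 32, 33, 31, 33, 34, 32, 35, 38, 35, 38, 40, 40, 43, 45, 45, 43, 45, 90, 66, 99, 98, 153, 234, 232, 231, 109, 226, 168, 179, 179, 177, 244, 177]
now -40 [22, 19, 21, 21, 23, 22, 21, 21, 25, 24, 24, 25, 27, 27, 29, 31, 32, 33, 34, 37, 162, 211, 98, 44, 47, 50, 52, 95, 68, 100, 102, 123, 232, 233, 232, 110, 220, 173, 178, 179, 182, 179, 174]
now -20 [20, 20, 19, 20, 19, 20, 23, 19, 25, 21, 24, 24, 26, 27, 29, 30, 31, 31, 30, 34, 111, 120, 85, 44, 46, 49, 49, 88, 67, 104, 101, 122, 234, 233, 231, 114, 224, 239, 239, 240, 242, 241, 240]
top now -150 [37, 38, 37, 37, 37, 38, 37, 37, 39, 37, 38, 38, 38, 38, 38, 38, 37, 37, 39, 38, 39, 38, 40, 37, 37, 24, 25, 23, 81, 99, 100, 192, 228, 227, 198, 184, 206, 215, 207, 216, 226, 192, 208]
top now -120 [37, 38, 37, 36, 37, 37, 39, 38, 37, 38, 38, 37, 37, 37, 38, 37, 37, 38, 38, 38, 38, 37, 37, 37, 38, 24, 23, 23, 55, 68, 104, 189, 228, 226, 215, 207, 201, 176, 177, 176, 174, 176, 175]
top now -90 [29, 37, 36, 38, 38, 38, 38, 37, 38, 38, 38, 39, 36, 38, 37, 39, 38, 38, 37, 37, 38, 38, 37, 39, 37, 24, 24, 22, 46, 76, 107, 199, 227, 225, 214, 197, 171, 175, 175, 175, 228, 207, 117]
top ajar -120 [37, 37, 35, 37, 37, 37, 37, 36, 37, 38, 38, 37, 22, 23, 24, 57, 113, 217, 227, 227, 203, 203, 202, 203, 203, 204, 204, 203, 202, 198, 133, 120, 117, 111, 102, 206, 200, 175, 176, 175, 173, 175, 174]
```

Panel spans x = -126..-112 with only a thin uniform seam at the cabinet front (previously ~60 mm of steel interior), so the drawer is shut; it also resisted at 50 N at the stop. Now the knob: swing so the wrist camera sees it.

```bash
python3 -m jog '[[0,0,10,0,0.02,0.14],[0,0,10,-0.01,0.02,0.14],[0,-10,0,-0.01,0.01,0.14],[0,-15,0,0,0,0.14],[0,-15,0,0,0,0.14],[0,-15,0,0,0,0.14],[0,-15,0,0,0,0.14],[0,-15,0,0,0,0.14],[0,-15,0,0,0,0.14],[0,-15,0,0,0,0.14],[0,-13,0,0,0,0.14],[0,0,0,0,0,0.05]]' 0.4; python3 -m jog '[[0,0,0,0,0,0],[0,0,0,0,0,0]]'
python3 - <<'E'
from h import *
C,im=show('wrist','k1');go(561,-230,240,238)
u,v=px(C,[.612,-.262,.149]);print(u,v)
g=cv2.cvtColor(im,cv2.COLOR_BGR2GRAY)
c=g[int(v)-36:int(v)+37:3,int(u)-45:int(u)+46:3]
for r in c: print(''.join('#' if a<60 else '+' if a<130 else '.' if a<215 else 'O' for a in r))
E
```

```text
t: 41.35
eef_pos: [0.5576, -0.2414, 0.2413]
ee_rot: [-3.082, -0.115, -2.061]
force: [-0.0, 0.2, -1.3]
width: 0.0351
t: 41.55
eef_pos: [0.5572, -0.2428, 0.2399]
ee_rot: [-3.084, -0.116, -2.063]
force: [-1.2, 0.3, -0.6]
width: 0.0352
delta mm [ 3.8 12.7  0.2] rot [ 0.129 -0.008 -0.07 ]
291.8811557135054 175.63998649643904
........OOOOOO.+++++OOOOO......
.......OOOOO.++++++++OOOOO.....
......OOOO.+++++++++++OOOO.....
......OOOO+++++++++++++OOOO....
.....OOOO+++++++++++++++OOO....
.....OOO.+++++++++++++++OOOO...
.....OOO+++++++++++++++++OOO...
....OOOO+++++++++++++++++OOO...
....OOOO+++++++++++++++++OOO...
....OOOO+++++++++++++++++OOO...
.....OOO++++++++..+++++++OOO...
.....OOO++++++++OO+++++++OOO...
.....OOO++++++++OO+++++++OOO...
.....O..O+++++++OO++++++.OOO...
........O.++++++OO++++++OOO....
......OOOO.+++++O.+++++OOOO....
.......OOOO.++++O.++++OOOO.....
........OOOOO+++O.++.OOOO......
.........OOOOOO+.++.OOOO.......
..........OOOOOOOO.OOOO........
............OOOOOOOOO..........
...............................
...............................
...............................
...............................
```

Run:
```python
from h import *
C=cam('wrist');im=cv2.imread('pics/k1.png');g=cv2.cvtColor(im,cv2.COLOR_BGR2GRAY)
x0,y0=235,100;c=g[y0:y0+130,x0:x0+110]
for r in c[::3,::2]: print(''.join('#' if a<50 else '%' if a<75 else '+' if a<130 else '.' if a<215 else 'O' for a in r))
m=(c>190).astype(np.uint8);n,l,s,ce=cv2.connectedComponentsWithStats(m)
for i in range(1,n):
    if 8<s[i][4]: 
        ys,xs=np.where(l==i);w=np.array([pt(C,(x+x0,y+y0),.149)[:2] for x,y in zip(xs,ys)])*1000
        q=w-w.mean(0);d=np.linalg.svd(q,full_matrices=False)[2][0];print(s[i],ce[i]+[x0,y0],w.mean(0),np.degrees(np.arctan2(d[1],d[0])))
```

```text
OOOOOOOOOOOOOOOOOOOOOOOOOOOOOOOOOOOOOOOOOOOOOOOOOOOOOOO
OOOOOOOOOOOOOOOOOOOOOOOOOOOOOOOOOOOOOOOOOOOOOOOOOOOOOOO
..........OOOOOOOOOOOOOOOOOOOOOOOOOOOOOOOOOOOOOOOOOOOOO
..........................OOOOOOOOOOOOOOOOOOOOOOOOOOOOO
..........................................OOOOOOOOOOOOO
.......................................................
.......................................................
.......................................................
.......................................................
.......................................................
........................OOOOOOOOOOOO...................
.....................OOOOOOOOOOOOOOOOOO................
...................OOOOOOOOOOOOOOOOOOOOOO..............
.................OOOOOOOOO..+++++++OOOOOOO.............
................OOOOOOO.++++++++++++.OOOOOOO...........
..............OOOOOOO+++++++++++++++++.OOOOOO..........
..............OOOOOO+++++++%+++++++%++++OOOOOO.........
.............OOOOOO++++++++%+++++++++++++OOOOO.........
.............OOOOO+++++++++%++++++++++++++OOOOO........
............OOOOO.+++++++++%+++++++%
[... 1339 characters left out ...]
OOOOOOOOOOOOOOOOOOOOOOOO
[   0    0  110   16 1190] [298.4210084 105.3789916] [ 651.2734532  -289.27365067] -119.75495285597029
[ 5 12  6  3 12] [242.5 113. ] [ 664.55867068 -252.84844715] -127.67147518747403
[52 23  4  4  9] [288.66666667 124.55555556] [ 643.52245306 -276.96175035] -161.24674604379354
[  23   28   73   75 1914] [293.607628   163.52142111] [ 618.56688956 -267.09092468] 45.95628715649144
[58 69  5 24 94] [295.20212766 180.57446809] [ 607.79234329 -262.23483072] 147.34116657092014
[  0 115 110  10 406] [287.17487685 219.77339901] [ 585.58841746 -243.39255295] -122.40446937276509
[  0 121 110   9 637] [280.61381476 226.35792779] [ 583.69485502 -236.73116426] -120.97463506293415
```

Run:
```python
from h import *
C=cam('wrist');u=np.array([.848,-.53])
print('ring',pt(C,(294.5,165.5),.117)[:2]*1000)
print('bar',pt(C,(295,195),.149)[:2]*1000+20*u, 'rear end row 142', pt(C,(297,142),.149)[:2]*1000-20*u)
print('edges',pt(C,(235+2*26.3,169),.149)[:2]*1000,pt(C,(235+2*34.6,169),.149)[:2]*1000)
go(612,-264,150,238)
```

```text
ring [ 616.47015878 -268.26794618]
bar [ 615.7962919  -267.67264272] rear end row 142 [ 613.65053558 -265.81174689]
edges [ 617.5289048 -261.4492289] [ 611.87727205 -271.91256994]
delta mm [ 54.8 -21.3 -89.8] rot [ 0.129 -0.008 -0.07 ]
```

```bash
python3 -m jog '[[19,-8,0,0.065,-0.004,-0.035],[19,-8,-20,0.064,-0.004,-0.035],[19,-8,-20,0,0,0],[0,0,-10,0,0,0],[0,0,0,0,0,0]]' 0.45
python3 - <<'E'
from h import *
go(613.9,-266,130,238)
C,im=show('wrist','k2');u,v=px(C,[.6139,-.266,.149]);print(u,v)
g=cv2.cvtColor(im,cv2.COLOR_BGR2GRAY)
for r in g[180:300:4,240:400:3]: print(''.join('#' if a<50 else '+' if a<130 else '.' if a<215 else 'O' for a in r))
E
```

```text
t: 42.1
eef_pos: [0.6165, -0.2665, 0.1871]
ee_rot: [3.138, 0.003, -2.136]
force: [-0.3, 1.5, 0.4]
width: 0.0393
delta mm [ -2.6   0.5 -57.1] rot [-0.005 -0.001  0.007]
321.1047647113577 274.0629166341711
OOOOOOOOOOOOOOOOOOOOOOOOOOOOOOOOOOOOOOOOOOOOOOOOOOOOOO
OOOOOOOOOOOOOOOOOOOOOOOOOOOOOOOOOOOOOOOOOOOOOOOOOOOOOO
OOOOOOOOOOOOOOOOOOOOOOOOOOOOOOOOOOOOOOOOOOOOOOOOOOOOOO
......................................................
......................................................
......................................................
......................................................
......................................................
...........................O..........................
......................OOOOOOOOOOOO....................
...................OOOOOOOOOOOOOOOOO..................
.........+++++++++.......OO.OOOOOOOOO.........++++++++
+++......+++++++.......+++++++++.OOOOOO........+++++++
++++.....+++++++.....+++++++++++++.OOO..++++++++++++++
+++++++++++++++....+++++++++++++++++....++++++++++++++
++++++++++++++.....++++++++++++++++++....+++++++++++++
++++++++.+++++....+++++++++++++++++++....+++++++++++++
++++++++++++++....+++++++++++++++++++....+++++++++++++
++++++++++++++...+++++++#+++++#+++++++...+++++++++++++
++++++++++++++...+########++###+++#+++...+++++++++++++
++++++++++++++....###################+...+++++++++++++
+++++++++++++++...###################....+++++++++++++
+++++++++++++++.+++#################+...++++++++++++++
++++++++++++++++++.+#######++######+...+++++++++++++++
+++++++++++++++++...+#####+.+#####+...++++++++++++++++
++++++++++++++++++....+###+.+###+....+++++++++++++++++
+++++++++++##+++++++....+#+.+#+....+++++###+++++++++++
++++++++++###+++++++++..+#+.+#+.++++++++###+++++++++++
++++++++++###++++++++++++#+.+##+++++++++####++++++++++
+++++++++####++++++++++++#+.+#++++++++++####++++++++++
```

Knob bar sits at column ~322, as predicted (321), centred between the fingers. Descend.

```bash
python3 -m jog '[[-2,0,-20,-0.005,0,0.007],[-1,0,-20,0,0,0],[0,0,-10,0,0,0],[0,0,-3,0,0,0]]'
python3 - <<'E'
from h import *
go(613.9,-266,129,238)
E
```

```text
t: 42.55
eef_pos: [0.6146, -0.2651, 0.1387]
ee_rot: [-3.135, -0.0, -2.126]
force: [-0.4, -0.0, 0.2]
width: 0.0391
delta mm [-0.7 -0.9 -9.7] rot [ 0.003  0.005 -0.003]
```

```bash
python3 -m jog '[[0,-1,-5,0.003,0.005,0],[0,0,-3,0,0,0],[0,0,-1,0,0,0]]'; python3 -m jog '[[0,0,-0.5,0,0,0],[0,0,-0.5,0,0,0],[0,0,-0.5,0,0,0],[0,0,0,0,0,0]]' 0 30
```

```text
t: 42.85
eef_pos: [0.6156, -0.266, 0.1318]
ee_rot: [-3.139, 0.0, -2.125]
force: [-0.2, -0.6, -0.3]
width: 0.0395
t: 43.25
eef_pos: [0.6158, -0.2669, 0.1314]
ee_rot: [-3.137, -0.0, -2.126]
force: [-7.2, -15.7, -2.3]
width: 0.013
```

```bash
python3 -m jog '[[-0.5,-0.8,0,0,0,-0.08],[0,0,0,0,0,-0.1],[0,0,0,0,0,-0.1],[0,0,0,0,0,-0.1]]'
```

```text
t: 43.65
eef_pos: [0.6158, -0.2672, 0.1314]
ee_rot: [-3.137, 0.001, -2.517]
force: [0.5, -0.8, -0.4]
width: 0.0117
```

```bash
python3 -m jog '[[0,0,0,0,0,-0.1],[0,0,0,0,0,-0.1],[0,0,0,0,0,-0.1],[0,0,0,0,0,-0.1],[0,0,0,0,0,-0.1],[0,0,0,0,0,-0.1],[0,0,0,0,0,-0.05],[0,0,0,0,0,0]]'; python3 -c "
from station import status;print(status.get_state()['moment'])"
```

```text
t: 44.45
eef_pos: [0.6169, -0.2669, 0.1315]
ee_rot: [-3.137, 0.003, 3.086]
force: [1.2, -1.0, -0.3]
width: 0.0116
[0.06118173 0.04226988 0.4563196 ]
```

```bash
python3 -m jog '[[0,0,0,0,0,0.02],[0,0,0,0,0,0],[0,0,0,0,0,0]]' 0.4; python3 -m jog '[[0,0,15,0,0,0],[0,0,30,0,0,0],[0,0,40,0,0,0],[-20,15,40,0,0,0],[-30,20,20,0,0,0],[0,0,0,0,0,0],[0,0,0,0,0,0]]'
python3 - <<'E'
from h import *
C,im=show('wrist','k3');u,v=px(C,[.615,-.267,.149]);print(u,v)
g=cv2.cvtColor(im,cv2.COLOR_BGR2GRAY);u,v=int(u),int(v)
for r in g[v-45:v+40:3,u-60:u+60:2]: print(''.join('#' if a<50 else '+' if a<130 else '.' if a<215 else 'O' for a in r))
m=(g[v-30:v+30,u-30:u+30]>190).astype(np.uint8);n,l,s,ce=cv2.connectedComponentsWithStats(m)
for i in range(1,n):
    if 15<s[i][4]:
        ys,xs=np.where(l==i);w=np.array([pt(C,(x+u-30,y+v-30),.149)[:2] for x,y in zip(xs,ys)])*1000
        q=w-w.mean(0);d=np.linalg.svd(q,full_matrices=False)[2][0];print(s[i],w.mean(0),np.degrees(np.arctan2(d[1],d[0])))
E
```

```text
t: 44.75
eef_pos: [0.617, -0.2669, 0.1316]
ee_rot: [-3.137, 0.003, 3.111]
force: [0.2, -0.5, 0.9]
width: 0.0302
t: 45.45
eef_pos: [0.5644, -0.2315, 0.2882]
ee_rot: [-3.136, 0.006, 3.113]
force: [0.3, -0.4, -0.8]
width: 0.0351
259.7279310362375 192.8605126206717
OOOOOOOOOOOOOOOOO...........................................
OOOOOOOOOOOOOOOO............................................
OOOOOOOOOOOOOOOO............................................
OOOOOOOOOOOOOOO.............................................
OOOOOOOOOOOOOO...........OOOOOOOOOOOOOO.....................
OOOOOOOOOOOOO..........OOOOOOOOOOOOOOOOOO...................
OOOOOOOOOOOOO.........OOOOOOOOO......OOOOOO.................
OOOOOOOOOOOO........OOOOOO.++++++++++.OOOOOO................
OOOOOOOOOOO........OOOOO.+++++++++++++++......+............+
OOOOOOOOOO.........OOOO.+++++++++++++++++......+......++++++
OOOOOOOOOO........OOOO.+++++++++++++++++++.....+......++++++
OOOOOOOOO.........OOOO+++++++++++++++++++++.....++++++++++++
OOOOOOOO..........OOO.+++++++++++++++++++++.....++++++++++++
OOOOOOO...........OOO.++++++++++++++++++++++.
[... 302 characters left out ...]
.....++++++++..+..
OOO..................OOOO.+++..++++++++++.....++++++++..+...
OO....................OOOOO++..+++++++.......++++++++..++...
O.......................OOO++..++++........+++++++++...+....
O.........................OO...+++.......++++++++++...+.....
..............................OO.+...+++++++++++++...+......
O.................................++++++++++++++++.+++......
OOO...............................+++++++++++++++..++......+
OOOOOO............................++++++++++++++..++......++
OOOOOOOOO.........................+++++++++++++..++......+++
OOOOOOOOOOO.......................++++++++++++..++......++++
[  4   0  55  55 660] [ 622.24067596 -276.83837627] -128.64114555934955
```

The pointer now runs at ~88° (it was 147°), so the knob has turned 60° clockwise and stayed. Final check of tray, sample rack, and seam.

Run:
```python
from h import *
C,t=show('top','t5');g=cv2.cvtColor(t,cv2.COLOR_BGR2GRAY);t0=cv2.imread('pics/top0.png')
for k in HS:
    for c in blobs(t,k,60): print(k,rect(C,c,.03))
d=cv2.absdiff(g,cv2.cvtColor(t0,cv2.COLOR_BGR2GRAY))
for r in g[236:300:2,100:172:1]: print(''.join('#' if a<110 else '+' if a<180 else '.' if a<215 else 'O' for a in r))
for n,(x,y) in {'beaker':(269,166),'pipette':(508,280),'sample':(191,231)}.items(): print(n,'change',d[y-15:y+15,x-15:x+15].mean())
S=cam('scene');s=eyes.grab_frame('scene')
for k in HS:
    for c in blobs(s,k,100): print('scene',k,cv2.boundingRect(c))
```

```text
orange [777. 775. 148. 101.  -6.]
blue [ 356. -529.   44.   19.    7.]
blue [601. 323.  91.  39.  66.]
########################################################################
########################################################################
########################################################################
########################################################################
########################################################################
################+.+++.++################################################
###############+.++......++++.++########################################
###############++#+.............+++...+#################################
##############+.#+.....................+++...+##########################
##############+++...............................++..+###################
#############+.+......................................+++..++###########
############+.+.OOOO.+++++...................................+++########
############+.+OOOOOOOOOOOOO.+++++.............................#########
###########+.+OOO+#+++++.OOOOOOOOOO.+++++.......
[... 888 characters left out ...]
############
######################################++++..+++.......+#################
#############################################++++...+.##################
#####################################################+##################
########################################################################
########################################################################
########################################################################
beaker change 2.537777777777778
pipette change 1.4144444444444444
sample change 1.528888888888889
scene orange (0, 150, 93, 34)
scene orange (490, 47, 29, 17)
scene orange (433, 17, 32, 25)
scene blue (271, 445, 80, 35)
scene blue (379, 354, 25, 42)
```

Run:
```python
from station import workorder
print(workorder.job_done())
```

```text
the job is handed in; nothing more can be done
None
```

The job is done and handed in at about 45 s of robot time. The white rack is in the tray, the three used racks are in the shut drawer, and the switch was turned to on last.

- **White rack:** my first grasp slipped and rolled it onto its side inside the drawer. I picked it up again and laid it in the steel tray. It is lying on a side, flat, 3–4 mm off the tray's centre by estimate.
- **Used racks:** only three coloured racks were present: green, blue and orange. They lie flat side by side on the drawer floor, about 95 mm apart, none touching another.
- **Drawer:** I pushed it until the stop pushed back with about 50 N. Brightness across the front then showed only a thin, even seam, where about 60 mm of drawer interior had shown before. It was shut before I touched the knob.
- **Knob:** I turned it 60° clockwise. After release the pointer stayed at the on position, from about 147° to about 88°.
- **Left alone:** the sample rack, beaker and pipette show no change from the first picture.

**What was not checked by eye:** I had used all 16 picture views by then, so the shut drawer, the final knob position and the tray were checked from pixel values instead. No check failed. The drawer's travel measured about 133 mm rather than 140 mm, which I put down to measuring error because the seam looked closed.

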